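Clamp a board on edge for planing

TASK

Set the flat board up in the planing fixture so that its long edge can be planed: free the clamp by lifting its cam lever and slide it back, and stand the board on its narrow long edge along the fence, between the stop and the clamp. Then bring the clamp up hard, so that the board sits flat against the fence, one end tight on the wooden stop and the sprung jaw face pressed about half way in or further by the other end, and fold the lever fully down so that the clamp stays locked like that. Leave the other things on the bench where they are.

Things in the scene. Friction and masses are not known exactly. Their poses are not given: they have to be found in the camera images.
- fixture: edge-planing fixture, fixed to the bench. Origin: underside of its 12 mm plywood base (bench height), in line with the fence's front face; z up, y along the fence, front = -x. In its frame, mm: base x -105..45, y -185..185; aluminium fence x 0..30, top z 42, y -162..178; wooden stop at the -y end x -34..30, y -164..-130, top z 58. The clamped board's centre belongs at x -10.5, y -45, z 46
- stop_face (a point): point on the stop's working face (which looks to +y), where the middle of the clamped board's end belongs: fixture x -10.5, y -130, z 46 mm; axes as the fixture's
- carriage (a joint): slide (m) of the grey clamp carriage along the fence, growing to +y, away from the stop: 0 to 0.100. Opening between stop and unpressed jaw face = 110 mm + this. Starts locked, opening 114 to 155 mm. Free: about 1.5 N of friction; locked: holds about 20 N. Carriage 55 mm along y, riding on the fence; its cheeks reach z 78 mm; its jaw arm hangs before the fence (fixture x -26..-2, z 14..51 mm)
- jaw_face (a joint): travel (m) of the sprung wooden jaw face into the carriage: 0 unpressed, 0.006 fully in. The spring takes 2 N to start and 13 N fully in; it pushes an unlocked carriage back as soon as nobody pushes
- jaw_contact (a point): centre of the jaw face's working side (24 mm wide, 34 mm high), which looks to -y, to the stop; fixture x -14, z 32 mm
- lever (a joint): angle (rad) of the cam lever on the carriage, turning about the fixture's y axis: 0 = level, pointing to the fixture's front (-x), locked; grows as it is lifted; 1.57 upright, 1.65 end. The carriage is free above about 1.0, and held harder and harder below. Lifting takes 2 to 4 N at the grip, pressing down 4 N, rising to 6 N at the locked end; it stays where it is left
- lever_pivot (a point): the lever's axis: middle of the carriage, fixture x +15, z 66 mm, and 43.5 mm further in +y than the unpressed jaw face
- lever_grip (a point): point in the lever's black grip, 85 mm from the pivot (and 3 mm above its level when locked), 13 mm from the lever's end. Grip: 46 mm along the lever, 20 mm wide (along fixture y), 14 mm thick, free all round. Pinched across its width from above, it turns between the pads as it swings, and the freed carriage can be slid by it
- board: the board: flat timber, 68 mm (own x) by 170 mm (own y) by 21 mm thick (own z), 0.12 to 0.25 kg. Origin: centre of the wide face it lies on, flat on the bench at the right, own z up, length roughly along world x. It stands by itself on its end or on its narrow long edge; the bench between it and the fixture is free
- board_center (a point): centre of the board, 10.5 mm from its origin along own z; axes as the board's
- block_plane: bystander: steel block plane, 48x160x44 mm; origin at the centre of its underside
- sanding_block: bystander: cork sanding block, 62x112x32 mm; origin at the centre of its underside
- offcut_long: bystander: long square timber offcut, 44x210x32 mm, not the board; origin at the centre of its underside
- offcut_thick: bystander: thick timber offcut, 62x140x40 mm, not the board; origin at the centre of its underside
- tin_wax: bystander: low round tin, 69 mm across, 45 mm high; origin at the centre of its underside
- jar_screws: bystander: glass jar of screws with a lid, 64 mm across, 85 mm high; origin at the centre of its underside
Mind the look-alikes: they are no part of the job. Leave any green look-alike of the board alone.

How it is judged:
By the outcome, as a careful person would: the job done as asked, in the order asked, and still so for the second after the job is handed in, with the robot touching nothing.
It also fails if it takes over 72 s, if anything falls off the work surface, if the arm or the gripper's body presses on something with over 40 N, if the wrist force passes 120 N, or if a joint passes its speed limit or range.

ROBOT

A 6-joint arm with a two-finger parallel gripper is mounted at the origin on a cart in front of the work surface, level with it; the furniture and walls round the work are solid. World frame = base frame: x ahead of the robot, y to its left, z up, the work surface at z = 0. Lengths are in m, angles in rad, forces in N, time in s.
With the tool pointing down it reaches from about 0.3 to 0.75 m from the base axis. Payload 8.5 kg.
Tool frame: the origin (TCP) lies at the very end of the fingers, on their centre line; the grasp point (between the pads) lies behind it (manip.pinch_z is the z of the grasp point in the tool frame, in m); z points along the fingers, y is the line along which they close (so a half turn about z gives the same grasp; the last joint's range is limited). The gripper opens to 88 mm and grips with 3 to 60 N. Pads are 18 mm wide; open, the fingers measure 123 mm over their backs; the gripper's body (75 mm by 187 mm) begins 45 mm behind the grasp point.
Start: joints at [-1.551, 0.381, 1.297, -0, 1.464, -0.215], TCP at [0.128, -0.535, 0.239] pointing down, gripper open.
Joint ranges: [-3.11, 3.11], [-0.89, 2.33], [0.22, 2.48], [-1.42, 4.56], [0.17, 2.85], [-2.88, 2.88]. Speed limits (rad/s): [2.39, 2.39, 3.14, 3.14, 3.14, 3.14].

INTERFACE

Orientations are given as a unit quaternion [x, y, z, w].
In Python, from workcell import sensors, viewer, hand_in, manip gives the robot as it stands.
- The arm moves only by the tool drive_tool, never from a script. Its argument "commands" is a list of rows, each an object of numbers: "tx", "ty", "tz": the shift along the tool's x, y, z in units of 0.05 m (1.0 is 0.05 m); "rx", "ry", "rz": the turn, a rotation vector about the tool's x, y, z in units of 5 degrees (1.0 is 5 degrees); "hand": the closure, from 0 (fully open) to 1 (shut). In form: [{"tx": .., "ty": .., "tz": .., "rx": .., "ry": .., "rz": .., "hand": ..}, ...]. A call has exactly 8 rows; each row shifts and turns the commanded pose from where the row before left it, along the tool's axes as they then stand; what a row does not reach is not made up. A row lasts 1/8 s, in which the tool goes at most 62.5 mm and 10.7 degrees, less where a joint would pass 70% of its speed; a pose out of reach is approached as far as the arm can. A call with a number of a shift or a turn outside -1 to 1 is refused whole. A call with a gripper value outside its range is refused whole. The fingers move at their own pace and stop on an object; the grip force is fixed at half the most. Time passes only in rows, so rows that do not move let the fingers close, or fill a call up. It gives the time, the measured TCP pose, the force, the opening and the grip force at its end, in the units of the state.
- sensors.state(): the state, without advancing time (a new reading comes with each control period).
- viewer.read_camera(name): name is "scene" or "top" or "wrist"; returns a dict with "pixels" (400x640x3 uint8, blue, green, red), "z_map" (400x640 float32, m along the optical axis (not along the pixel's ray), 0 where there is no reading), "K" (3x3 intrinsics, pixels), "k1" (the pictures are not rectified: a ray, as slopes to the right and down, at radius r is drawn at 1 + k1 r^2 times it, then the intrinsics apply), "xyz" and "rotation" of the camera in the world; the wrist camera has in their place "hand_eye" (4x4, takes a point from camera to tool coordinates, whose origin is the TCP and whose axes are the flange's). Camera axes: x right, y up, looking along -z (the intrinsics and any distortion apply to the point x, -y, -z); pixel columns grow to the right and rows downward; lengths in m; the calibration is good to about 2 mm. A picture is of the moment at which its call begins: read the wrist's pose just before it.
- hand_in(): hands the job in; it is judged then, once.
The state is a dict: "t": time; "joint_positions": joint angles; "qd": joint speeds; "tau": joint torques, N m; "tool_pos": TCP position; "orientation": TCP orientation; "force": force on the tool from outside, world axes, zero at the start; "torque": the same for the moment, N m; "gripper_width": opening from 0.0 (shut) to 1.0 (fully open); "grip_force": force on a finger pad.
Only numpy, scipy, OpenCV 4.12 (cv2) and the standard library are available. Lean on these libraries where they do the work, as an engineer would, in place of code of your own. Each camera call takes 0.05 s, during which the arm holds its last target. There are 200 camera calls.

## Working session

There is one attempt and no reset: what is moved stays moved. The work goes in short steps, Python scripts to look and compute and a tool call to move; the robot and the scene stay as the last step left them, time stands still between calls to the robot, and variables do not carry over. Pictures are saved under pics/ and viewed, at most 10 in all, crops included, and the job is handed in when it is done.

Besides the shell and the picture viewer there is one more tool, called after "Call:" as name(argument=value, ...) on one line, values as JSON. drive_tool: Moves the arm, as the interface text tells. Shifts and turns lie within -1 to 1; 1 stands for 0.05 m of shift or 5 degrees of turn. Its arguments: {"type":"object","properties":{"commands":{"type":"array","items":{"type":"object","properties":{"tx":{"type":"number","minimum":-1,"maximum":1},"ty":{"type":"number","minimum":-1,"maximum":1},"tz":{"type":"number","minimum":-1,"maximum":1},"rx":{"type":"number","minimum":-1,"maximum":1},"ry":{"type":"number","minimum":-1,"maximum":1},"rz":{"type":"number","minimum":-1,"maximum":1},"hand":{"type":"number"}}}}},"required":["commands"]}

```bash
mkdir -p pics; ls
cat > h.py <<'E'
import numpy as np, cv2
from workcell import sensors, viewer, hand_in, manip
from scipy.spatial.transform import Rotation as R
def cam(n):
    s=sensors.state(); c=viewer.read_camera(n)
    if n=='wrist':
        T=np.eye(4);T[:3,:3]=R.from_quat(s['orientation']).as_matrix();T[:3,3]=s['tool_pos'];M=T@np.array(c['hand_eye'])
    else:
        M=np.eye(4);r=np.array(c['rotation'])
        M[:3,:3]=r if r.shape==(3,3) else R.from_quat(r).as_matrix();M[:3,3]=c['xyz']
    c['M']=M;return c
def rays(c,uv):
    uv=np.asarray(uv,float).reshape(-1,1,2)
    p=cv2.undistortPoints(uv,np.array(c['K'],float),np.array([c['k1'],0,0,0.]))[:,0]
    return np.c_[p[:,0],-p[:,1],-np.ones(len(p))]
def pts(c,uv):
    uv=np.asarray(uv,int).reshape(-1,2);d=rays(c,uv)*c['z_map'][uv[:,1],uv[:,0]][:,None]
    return d@c['M'][:3,:3].T+c['M'][:3,3]
def cloud(c):
    v,u=np.mgrid[:400,:640];return pts(c,np.c_[u.ravel(),v.ravel()]).reshape(400,640,3)
def proj(c,P):
    q=(np.asarray(P,float).reshape(-1,3)-c['M'][:3,3])@c['M'][:3,:3]
    p=np.c_[q[:,0],-q[:,1],-q[:,2]]
    return cv2.projectPoints(p,np.zeros(3),np.zeros(3),np.array(c['K'],float),np.array([c['k1'],0,0,0.]))[0][:,0]
E
python3 - <<'E'
from h import *
s=sensors.state();print({k:np.round(v,3) for k,v in s.items()},manip.pinch_z)
for n in['scene','top']:
    c=cam(n);cv2.imwrite(f'pics/{n}0.png',c['pixels']);print(n,np.round(c['M'],3).tolist(),c['K'],c['k1'])
    np.savez(n+'0.npz',**c)
E
```

```text
pics
{'t': np.float64(0.0), 'joint_positions': array([-1.551,  0.381,  1.298, -0.   ,  1.464, -0.215]), 'qd': array([-0.   , -0.   ,  0.001, -0.001, -0.002,  0.   ]), 'tau': array([ 2.0000e-03, -4.3792e+01, -2.2456e+01,  7.1000e-02,  3.5000e-02,
       -0.0000e+00]), 'tool_pos': array([ 0.128, -0.535,  0.238]), 'orientation': array([ 0.993,  0.117,  0.   , -0.001]), 'force': array([ 0.464, -0.854,  0.989]), 'torque': array([0.004, 0.017, 0.076]), 'grip_force': np.float64(0.0), 'gripper_width': np.float64(1.001)} -0.0187
scene [[-0.81, 0.277, -0.517, -0.255], [-0.586, -0.395, 0.707, 0.998], [-0.008, 0.876, 0.482, 0.852], [0.0, 0.0, 0.0, 1.0]] [[375.22909344   0.         322.9620886 ]
 [  0.         375.22909344 200.71069911]
 [  0.           0.           1.        ]] 0.028947430507046134
top [[0.01, 0.984, -0.181, 0.316], [-1.0, 0.01, 0.002, -0.143], [0.004, 0.181, 0.984, 1.395], [0.0, 0.0, 0.0, 1.0]] [[361.14970436   0.         322.19032122]
 [  0.         361.14970436 202.02051739]
 [  0.           0.           1.        ]] -0.046446700282971314
```

View pics/top0.png

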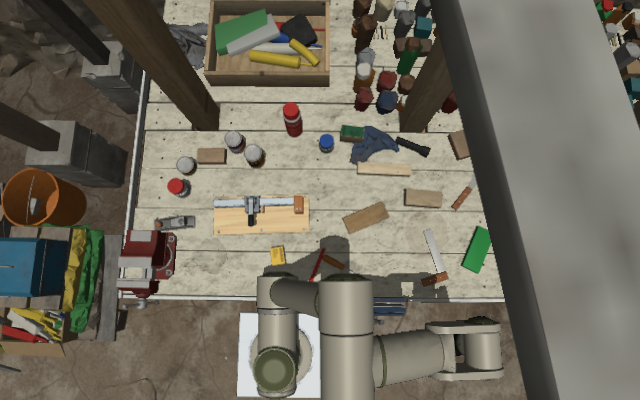

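View pics/scene0.png

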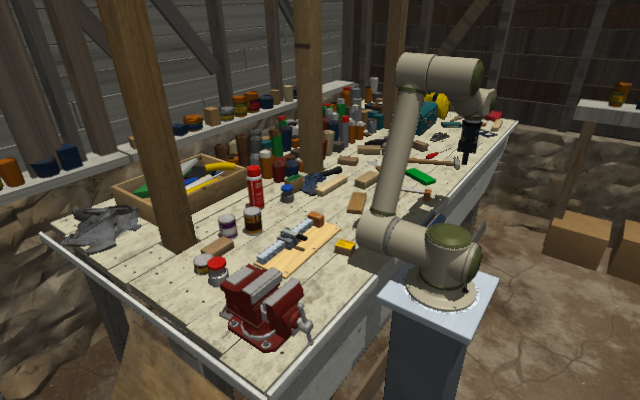

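Top view: the fixture is at (262,215), with its stop at (298,203) and the carriage and lever at about (252,208). Things that could be taken for the board:
- flat brown timber (365,217)
- thick offcut (423,198)
- long offcut (384,169)
- green look-alike (477,250)
- cork block (211,156)

I choose (365,217) by its size, about 45x19 px at 262 px/m. Next I measure it and check a crop.

Run:
```python
from h import *
c=dict(np.load('top0.npz'));P=cloud(c)
for n,(u0,u1,v0,v1) in dict(board=(335,395,195,240),thick=(400,446,185,212),long=(352,414,160,178)).items():
    m=P[v0:v1,u0:u1].reshape(-1,3);m=m[np.isfinite(m).all(1)]
    q=m[(m[:,2]>.013)&(m[:,2]<.06)]
    r=cv2.minAreaRect(q[:,:2].astype(np.float32));print(n,r,len(q),np.percentile(q[:,2],[5,50,95]))
s=dict(np.load('scene0.npz'));Ps=cloud(s)
def fx(P,c,nm):
  m=P.reshape(-1,3);k=(m[:,0]>.3)&(m[:,0]<.62)&(m[:,1]>-.1)&(m[:,1]<.36)&(m[:,2]<.25)
  q=m[k];
  for a,b in((.006,.02),(.035,.047),(.052,.064),(.067,.084),(.084,.2)):
    w=q[(q[:,2]>a)&(q[:,2]<b)]
    if len(w)>5:print(nm,a,b,len(w),cv2.minAreaRect(w[:,:2].astype(np.float32)),w.min(0).round(3),w.max(0).round(3))
fx(P,c,'top');fx(Ps,s,'scene')
im=cv2.resize(c['pixels'][180:250,195:455],None,fx=3,fy=3,interpolation=cv2.INTER_CUBIC)
cv2.imwrite('pics/crop1.png',im)
```

```text
board ((0.5111188888549805, -0.3138780891895294), (0.06774687021970749, 0.17157210409641266), 24.811664581298828) 745 [0.01583826 0.02069067 0.02525365]
thick ((0.5848185420036316, -0.5336688756942749), (0.1418401151895523, 0.06399908661842346), 86.20513916015625) 631 [0.02669042 0.03942257 0.04411306]
long ((0.7085216641426086, -0.37508833408355713), (0.2284519523382187, 0.059526942670345306), 87.25090789794922) 674 [0.01696731 0.03108302 0.03586156]
top 0.006 0.02 2557 ((0.4604177474975586, 0.13062547147274017), (0.45794007182121277, 0.31849172711372375), 89.9183349609375) [ 0.301 -0.098  0.006] [0.62 0.36 0.02]
top 0.035 0.047 707 ((0.5222208499908447, 0.06736302375793457), (0.3556321859359741, 0.24141421914100647), 46.73292922973633) [ 0.329 -0.073  0.035] [0.585 0.269 0.047]
top 0.052 0.064 193 ((0.5521652102470398, 0.036664143204689026), (0.06260348856449127, 0.2202863246202469), 0.6271054148674011) [ 0.521 -0.074  0.052] [0.585 0.147 0.064]
top 0.067 0.084 175 ((0.5222890973091125, 0.11517808586359024), (0.10497961938381195, 0.0371236726641655), 7.524883270263672) [0.469 0.101
[... 172 characters left out ...]
4] [0.561 0.118 0.17 ]
scene 0.006 0.02 1653 ((0.451726496219635, 0.09864644706249237), (0.3847065269947052, 0.24032151699066162), 84.622314453125) [ 0.326 -0.096  0.006] [0.588 0.281 0.02 ]
scene 0.035 0.047 507 ((0.5190408825874329, 0.068967804312706), (0.35847780108451843, 0.2434445321559906), 46.19618606567383) [ 0.324 -0.07   0.035] [0.586 0.271 0.047]
scene 0.052 0.064 122 ((0.5272445678710938, 0.03898283839225769), (0.1090468168258667, 0.22251364588737488), 2.193709135055542) [ 0.47  -0.071  0.052] [0.585 0.151 0.064]
scene 0.067 0.084 134 ((0.5216884613037109, 0.12931451201438904), (0.038974884897470474, 0.10931245982646942), 86.21610260009766) [0.467 0.107 0.067] [0.575 0.146 0.08 ]
```

View pics/crop1.png

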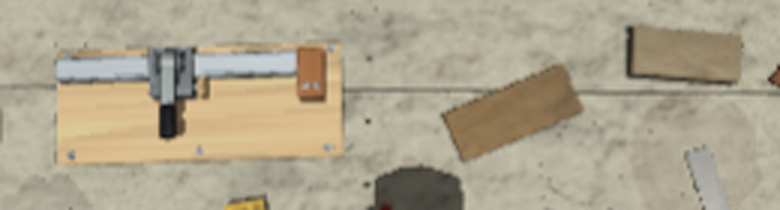

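Call:
drive_tool(commands=[{"tx": 0.78,"ty": -0.34,"tz": -0.2},{"tx": 0.78,"ty": -0.34,"tz": -0.2},{"tx": 0.78,"ty": -0.34,"tz": -0.2},{"tx": 0.78,"ty": -0.34,"tz": -0.2},{"tx": 0.78,"ty": -0.34,"tz": -0.2},{"tx": 0.78,"ty": -0.34,"tz": -0.2},{"tx": 0.78,"ty": -0.34,"tz": -0.2},{"tx": 0.78,"ty": -0.34,"tz": -0.2}])

```text
invalid input at $.commands[0]: expected keys tx, ty, tz, rx, ry, rz, hand
```

Run:
```python
from h import *
c=cam('wrist');cv2.imwrite('pics/w1.png',c['pixels']);np.savez('w1.npz',**c)
print(np.round(c['M'],3).tolist(),np.round(c['hand_eye'],3).tolist(),c['K'],c['k1'])
s=sensors.state();print(np.round(s['joint_positions'],3),s['tool_pos'],s['t'])
P=cloud(c).reshape(-1,3);q=P[(P[:,2]>.014)&(P[:,2]<.03)&(P[:,0]>.4)&(P[:,0]<.63)&(P[:,1]<-.2)&(P[:,1]>-.43)]
print(len(q),cv2.minAreaRect(q[:,:2].astype(np.float32)),np.percentile(q[:,2],[5,50,95]))
```

```text
[[0.232, 0.934, 0.272, 0.198], [-0.973, 0.223, 0.063, -0.519], [-0.002, -0.279, 0.96, 0.384], [0.0, 0.0, 0.0, 1.0]] [[-0.001, 0.96, 0.279, 0.072], [1.0, 0.001, 0.001, 0.001], [0.0, 0.279, -0.96, -0.145], [0.0, 0.0, 0.0, 1.0]] [[357.32208846   0.         316.43762454]
 [  0.         357.32208846 199.08739806]
 [  0.           0.           1.        ]] -0.034530313885831575
[-1.551  0.381  1.298  0.     1.464 -0.215] [ 0.12796299 -0.53470108  0.23830246] 0.15Traceback (most recent call last):
  File "<stdin>", line 6, in <module>
    return _quantile_unchecked(
        a, q, axis, out, overwrite_input, method, keepdims, weights)
    return _ureduce(a,
                    func=_quantile_ureduce_func,
    ...<5 lines>...
                    overwrite_input=overwrite_input,
                    method=method)
    r = func(a, **kwargs)
    result = _quantile(arr,
                       quantiles=q,
    ...<2 lines>...
                       out=out,
                       weights=wgt)
    slices_having_nans = np.isnan(arr[-1, ...])
                                  ~~~^^^^^^^^^
IndexError: index -1 is out of bounds for axis 0 with size 0
```

View pics/w1.png

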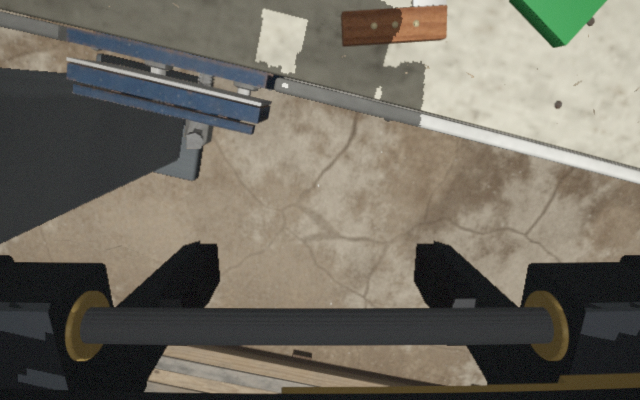

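The move was refused because every key is required. The wrist picture was therefore taken at the start pose: fingers at (200,270) and (435,270), bench edge across the top, green look-alike at (560,15). I repeat the move with full rows.

Call:
drive_tool(commands=[{"tx": 0.78,"ty": -0.34,"tz": -0.2,"rx": 0,"ry": 0,"rz": 0,"hand": 0},{"tx": 0.78,"ty": -0.34,"tz": -0.2,"rx": 0,"ry": 0,"rz": 0,"hand": 0},{"tx": 0.78,"ty": -0.34,"tz": -0.2,"rx": 0,"ry": 0,"rz": 0,"hand": 0},{"tx": 0.78,"ty": -0.34,"tz": -0.2,"rx": 0,"ry": 0,"rz": 0,"hand": 0},{"tx": 0.78,"ty": -0.34,"tz": -0.2,"rx": 0,"ry": 0,"rz": 0,"hand": 0},{"tx": 0.78,"ty": -0.34,"tz": -0.2,"rx": 0,"ry": 0,"rz": 0,"hand": 0},{"tx": 0.78,"ty": -0.34,"tz": -0.2,"rx": 0,"ry": 0,"rz": 0,"hand": 0},{"tx": 0.78,"ty": -0.34,"tz": -0.2,"rx": 0,"ry": 0,"rz": 0,"hand": 0}])

```text
t: 1.15
tool_pos: [0.4007, -0.329, 0.3189]
orientation: [0.993, 0.117, -0.0, -0.0]
force: [-0.4, -1.1, 0.2]
gripper_width: 1.003
grip_force: 0.0
```

```bash
cat > meas.py <<'E'
from h import *
import sys
c=cam('wrist');n=sys.argv[1];cv2.imwrite(f'pics/{n}.png',c['pixels']);np.savez(n+'.npz',**c)
s=sensors.state();print(np.round(s['joint_positions'],3),s['tool_pos'],np.round(R.from_quat(s['orientation']).as_matrix(),3).tolist(),s['t'])
P=cloud(c).reshape(-1,3)
def rect(z0,z1,x0,x1,y0,y1):
    q=P[(P[:,2]>z0)&(P[:,2]<z1)&(P[:,0]>x0)&(P[:,0]<x1)&(P[:,1]<y1)&(P[:,1]>y0)]
    if len(q)>9: print(z0,z1,len(q),cv2.minAreaRect(q[:,:2].astype(np.float32)),np.percentile(q[:,2],[5,50,95]).round(4))
rect(.014,.03,.4,.63,-.43,-.2)
for z in((.007,.018),(.036,.048),(.052,.064),(.065,.085)):rect(*z,.4,.62,-.1,.32)
E
python3 meas.py w2
```

```text
[-0.909  0.278  1.217  0.002  1.645  0.424] [ 0.40365177 -0.3265208   0.3202354 ] [[0.972, 0.236, 0.003], [0.236, -0.972, -0.0], [0.003, 0.001, -1.0]] 1.2
0.014 0.03 8835 ((0.5105752944946289, -0.31479108333587646), (0.06856317818164825, 0.1706397980451584), 23.717056274414062) [0.019  0.0204 0.0219]
0.007 0.018 8108 ((0.4874669015407562, -0.00979914516210556), (0.07743421941995621, 0.1766105592250824), 2.5422275066375732) [0.0099 0.0116 0.0131]
```

Call:
drive_tool(commands=[{"tx": 0.14,"ty": -1,"tz": 0,"rx": 0,"ry": 0,"rz": 0,"hand": 0},{"tx": 0.14,"ty": -1,"tz": 0,"rx": 0,"ry": 0,"rz": 0,"hand": 0},{"tx": 0.14,"ty": -1,"tz": 0,"rx": 0,"ry": 0,"rz": 0,"hand": 0},{"tx": 0.14,"ty": -1,"tz": 0,"rx": 0,"ry": 0,"rz": 0,"hand": 0},{"tx": 0.14,"ty": -1,"tz": 0,"rx": 0,"ry": 0,"rz": 0,"hand": 0},{"tx": 0.14,"ty": -1,"tz": 0,"rx": 0,"ry": 0,"rz": 0.9,"hand": 0},{"tx": 0.1,"ty": -1,"tz": 0,"rx": 0,"ry": 0,"rz": 0.9,"hand": 0},{"tx": 0.05,"ty": -1,"tz": 0,"rx": 0,"ry": 0,"rz": 0.9,"hand": 0}])

```text
t: 2.2
tool_pos: [0.366, 0.0732, 0.3188]
orientation: [1.0, -0.002, 0.0, 0.0]
force: [0.7, -0.4, -0.1]
gripper_width: 1.003
grip_force: 0.0
```

```bash
python3 meas.py w3
```

```text
[-0.112  0.004  1.554  0.002  1.584  1.462] [0.36511586 0.07757368 0.31886732] [[1.0, -0.004, 0.0], [-0.004, -1.0, 0.002], [0.0, -0.002, -1.0]] 2.25
0.014 0.03 4071 ((0.49417275190353394, -0.277538537979126), (0.06951650232076645, 0.09197044372558594), 23.169178009033203) [0.0183 0.0203 0.0217]
0.007 0.018 24901 ((0.4968882203102112, 0.08854570984840393), (0.10841192305088043, 0.37020960450172424), 2.0110580921173096) [0.01   0.0115 0.013 ]
0.036 0.048 293 ((0.5210957527160645, 0.033312417566776276), (0.2143743634223938, 0.0867796242237091), 67.04209899902344) [0.0371 0.0439 0.0478]
0.052 0.064 454 ((0.5280318856239319, 0.03547264635562897), (0.21906054019927979, 0.01278417557477951), 89.7257080078125) [0.0529 0.057  0.0587]
0.065 0.085 1297 ((0.49806472659111023, 0.11874669790267944), (0.06499176472425461, 0.020098799839615822), 2.6266345977783203) [0.0712 0.0743 0.0765]
```

View pics/w3.png

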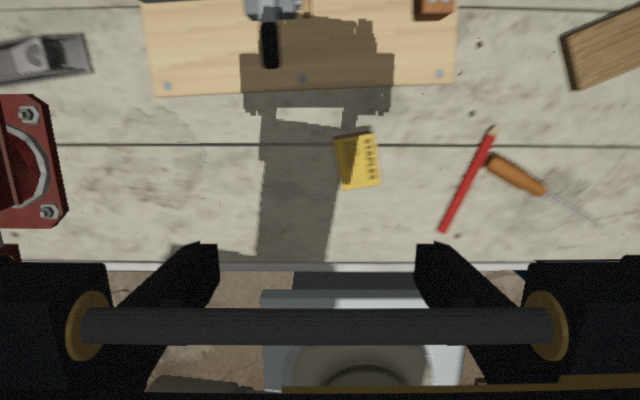

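Call:
drive_tool(commands=[{"tx": 0.6,"ty": 0,"tz": 0,"rx": 0,"ry": 0,"rz": 0,"hand": 0},{"tx": 0.6,"ty": 0,"tz": 0,"rx": 0,"ry": 0,"rz": 0,"hand": 0},{"tx": 0.6,"ty": 0,"tz": 0,"rx": 0,"ry": 0,"rz": 0,"hand": 0},{"tx": 0.4,"ty": 0,"tz": 0,"rx": 0,"ry": 0,"rz": -0.45,"hand": 0},{"tx": 0,"ty": 0,"tz": 0,"rx": 0,"ry": 0,"rz": 0,"hand": 0.4},{"tx": 0,"ty": 0,"tz": 0,"rx": 0,"ry": 0,"rz": 0,"hand": 0.4},{"tx": 0,"ty": 0,"tz": 0,"rx": 0,"ry": 0,"rz": 0,"hand": 0.4},{"tx": 0,"ty": 0,"tz": 0,"rx": 0,"ry": 0,"rz": 0,"hand": 0.4}])

```text
t: 3.25
tool_pos: [0.4761, 0.0717, 0.319]
orientation: [1.0, 0.019, 0.0, 0.0]
force: [-0.1, -1.0, -0.1]
gripper_width: 0.607
grip_force: 0.0
```

```bash
python3 meas.py w4
```

```text
[-0.097  0.209  1.314  0.     1.617  1.435] [0.47623743 0.07164964 0.31899486] [[0.999, 0.038, 0.0], [0.038, -0.999, -0.0], [0.0, 0.0, -1.0]] 3.3
0.014 0.03 4594 ((0.5000121593475342, -0.2896427810192108), (0.06957444548606873, 0.11894093453884125), 23.051206588745117) [0.0182 0.0202 0.0217]
0.007 0.018 23832 ((0.5195127725601196, 0.08943149447441101), (0.1512104570865631, 0.3708684742450714), 2.5423288345336914) [0.0101 0.0115 0.013 ]
0.036 0.048 6399 ((0.511579692363739, 0.11094240844249725), (0.1455540955066681, 0.3175080120563507), 0.17830787599086761) [0.04   0.0415 0.0432]
0.052 0.064 1996 ((0.5532899498939514, 0.03766963630914688), (0.06437017023563385, 0.22198547422885895), 0.2635363042354584) [0.054  0.0573 0.0589]
0.065 0.085 2211 ((0.5215370655059814, 0.12006856501102448), (0.1116923913359642, 0.03997164964675903), 1.912580132484436) [0.0691 0.0739 0.0765]
```

View pics/w4.png

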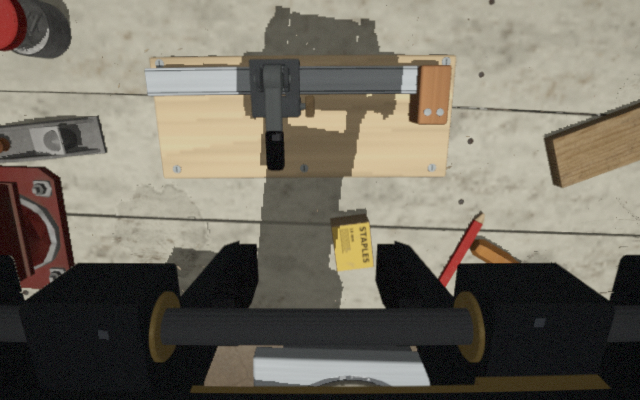

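Run:
```python
from h import *
c=dict(np.load('w4.npz'));P=cloud(c).reshape(-1,3);col=c['pixels'].reshape(-1,3).astype(int)
for yaw in(2.2,2.54):
    a=np.radians(yaw);o=np.array([.5195+.03*np.cos(a),.0894+.03*np.sin(a)])
    F=np.c_[(P[:,:2]-o)@np.array([[np.cos(a),-np.sin(a)],[np.sin(a),np.cos(a)]]),P[:,2]]*1000
    def r(n,m):
        q=F[m]
        if len(q): print(yaw,n,len(q),np.percentile(q,[2,50,98],axis=0).round(1).tolist())
    z=F[:,2];inb=(abs(F[:,0]+30)<78)&(abs(F[:,1])<195)
    f=inb&(abs(z-42)<3)
    r('fence L end',f&(F[:,1]>120)); r('fence R',f&(F[:,1]<-20)&(F[:,1]>-120))
    r('stop',inb&(abs(z-57.5)<3)&(F[:,1]<-100))
    r('lever',inb&(z>64)&(z<80)&(F[:,0]<-30));r('levergrip',inb&(z>64)&(z<84)&(F[:,0]<-47))
    r('cheeks/top',inb&(z>72)&(F[:,0]>-12))
    r('jaw',inb&(z>46)&(z<54)&(F[:,1]>-80)&(F[:,0]<0))
    r('carr',inb&(z>55)&(F[:,1]>-60))
```

```text
2.2 fence L end 1391 [[0.1, 121.1, 39.9], [14.5, 149.2, 41.6], [28.5, 176.9, 43.3]]
2.2 fence R 2463 [[0.7, -117.9, 39.7], [15.8, -69.8, 41.4], [29.8, -21.6, 43.2]]
2.2 stop 1817 [[-31.7, -162.0, 55.1], [-0.2, -145.5, 57.3], [29.0, -129.7, 59.1]]
2.2 lever 856 [[-80.8, 20.1, 69.7], [-55.8, 29.3, 74.8], [-31.6, 39.2, 76.9]]
2.2 levergrip 575 [[-81.7, 20.0, 70.0], [-64.1, 29.1, 75.1], [-47.5, 39.2, 77.0]]
2.2 cheeks/top 1812 [[-9.7, -16.6, 72.3], [-2.3, -16.6, 464.6], [23.6, 45.8, 464.6]]
2.2 jaw 931 [[-25.6, -12.5, 47.1], [-13.4, 15.7, 50.2], [-0.5, 56.5, 52.1]]
2.2 carr 61684 [[-78.1, -58.3, 74.0], [-50.6, 10.2, 400.1], [-2.3, 61.1, 417.7]]
2.54 fence L end 1381 [[0.9, 121.2, 39.9], [15.3, 149.1, 41.6], [29.4, 176.7, 43.3]]
2.54 fence R 2462 [[0.3, -118.1, 39.7], [15.4, -70.1, 41.4], [29.4, -21.9, 43.2]]
2.54 stop 1817 [[-32.5, -162.2, 55.1], [-1.1, -145.7, 57.3], [28.2, -129.9, 59.1]]
2.54 lever 856 [[-80.6, 20.3, 69.7], [-55.7, 29.5, 74.8], [-31.4, 39.4, 76.9]]
2.54 levergrip 574 [[-81.6, 20.2, 70.1], [-64.0, 29.4, 75.1], [-47.4, 39.4, 77.0]]
2.54 cheeks/top 1812 [[-9.5, -16.8, 72.3], [-2.4, -16.8, 464.6], [23.8, 45.5, 464.6]]
2.54 jaw 928 [[-25.6, -12.5, 47.1], [-13.1, 15.6, 50.2], [-0.4, 56.4, 52.1]]
2.54 carr 61761 [[-78.2, -58.3, 74.0], [-50.7, 10.4, 400.1], [-2.4, 61.3, 417.7]]
```

Call:
drive_tool(commands=[{"tx": 0.08,"ty": -0.46,"tz": 0.9,"rx": 0,"ry": 0,"rz": -0.06,"hand": 0.4},{"tx": 0,"ty": -0.45,"tz": 0.9,"rx": 0,"ry": 0,"rz": 0,"hand": 0.4},{"tx": 0,"ty": 0,"tz": 1,"rx": 0,"ry": 0,"rz": 0,"hand": 0.4},{"tx": 0,"ty": 0,"tz": 1,"rx": 0,"ry": 0,"rz": 0,"hand": 0.4},{"tx": 0,"ty": 0,"tz": 1,"rx": 0,"ry": 0,"rz": 0,"hand": 0.4},{"tx": 0,"ty": 0,"tz": 0.57,"rx": 0,"ry": 0,"rz": 0,"hand": 0.4},{"tx": 0,"ty": 0,"tz": 0,"rx": 0,"ry": 0,"rz": 0,"hand": 0.4},{"tx": 0,"ty": 0,"tz": 0,"rx": 0,"ry": 0,"rz": 0,"hand": 0.6}])

```text
t: 4.3
tool_pos: [0.4794, 0.1173, 0.0515]
orientation: [1.0, 0.022, 0.001, 0.0]
force: [-0.6, -0.4, 0.3]
gripper_width: 0.516
grip_force: 0.0
```

Call:
drive_tool(commands=[{"tx": 0,"ty": 0,"tz": 0,"rx": 0,"ry": 0,"rz": 0,"hand": 1},{"tx": 0,"ty": 0,"tz": 0,"rx": 0,"ry": 0,"rz": 0,"hand": 1},{"tx": 0,"ty": 0,"tz": 0,"rx": 0,"ry": 0,"rz": 0,"hand": 1},{"tx": 0,"ty": 0,"tz": 0,"rx": 0,"ry": 0,"rz": 0,"hand": 1},{"tx": 0,"ty": 0,"tz": 0,"rx": 0,"ry": 0,"rz": 0,"hand": 1},{"tx": 0,"ty": 0,"tz": 0,"rx": 0,"ry": 0,"rz": 0,"hand": 1},{"tx": 0,"ty": 0,"tz": 0,"rx": 0,"ry": 0,"rz": 0,"hand": 1},{"tx": 0,"ty": 0,"tz": 0,"rx": 0,"ry": 0,"rz": 0,"hand": 1}])

```text
t: 5.3
tool_pos: [0.4789, 0.1177, 0.0508]
orientation: [1.0, 0.022, 0.001, -0.0]
force: [-1.0, 4.7, 6.0]
gripper_width: 0.218
grip_force: 30.0
```

Call:
drive_tool(commands=[{"tx": 0.04,"ty": 0,"tz": -0.33,"rx": 0,"ry": 0,"rz": 0,"hand": 1},{"tx": 0.11,"ty": 0,"tz": -0.32,"rx": 0,"ry": 0,"rz": 0,"hand": 1},{"tx": 0.17,"ty": 0,"tz": -0.29,"rx": 0,"ry": 0,"rz": 0,"hand": 1},{"tx": 0.22,"ty": 0,"tz": -0.25,"rx": 0,"ry": 0,"rz": 0,"hand": 1},{"tx": 0.26,"ty": 0,"tz": -0.2,"rx": 0,"ry": 0,"rz": 0,"hand": 1},{"tx": 0.3,"ty": 0,"tz": -0.15,"rx": 0,"ry": 0,"rz": 0,"hand": 1},{"tx": 0.32,"ty": 0,"tz": -0.09,"rx": 0,"ry": 0,"rz": 0,"hand": 1},{"tx": 0.33,"ty": 0,"tz": -0.02,"rx": 0,"ry": 0,"rz": 0,"hand": 1}])

```text
t: 6.3
tool_pos: [0.5644, 0.1212, 0.1325]
orientation: [1.0, 0.022, -0.003, 0.0]
force: [-8.0, 0.9, -0.2]
gripper_width: 0.223
grip_force: 30.0
```

Call:
drive_tool(commands=[{"tx": 0,"ty": -0.3,"tz": 0,"rx": 0,"ry": 0,"rz": 0,"hand": 1},{"tx": 0,"ty": -0.4,"tz": 0,"rx": 0,"ry": 0,"rz": 0,"hand": 1},{"tx": 0,"ty": -0.4,"tz": 0,"rx": 0,"ry": 0,"rz": 0,"hand": 1},{"tx": 0,"ty": -0.4,"tz": 0,"rx": 0,"ry": 0,"rz": 0,"hand": 1},{"tx": 0,"ty": -0.2,"tz": 0,"rx": 0,"ry": 0,"rz": 0,"hand": 1},{"tx": 0,"ty": 0,"tz": 0,"rx": 0,"ry": 0,"rz": 0,"hand": 1},{"tx": 0,"ty": 0,"tz": 0,"rx": 0,"ry": 0,"rz": 0,"hand": 0.4},{"tx": 0,"ty": 0,"tz": 0,"rx": 0,"ry": 0,"rz": 0,"hand": 0.4}])

```text
t: 7.3
tool_pos: [0.5627, 0.2055, 0.1331]
orientation: [1.0, 0.022, 0.0, 0.0]
force: [-0.2, 0.2, 0.0]
gripper_width: 0.427
grip_force: 0.0
```

Call:
drive_tool(commands=[{"tx": 0,"ty": 0,"tz": -0.9,"rx": 0,"ry": 0,"rz": 0,"hand": 0},{"tx": 0,"ty": 0,"tz": -1,"rx": 0,"ry": 0,"rz": 0,"hand": 0},{"tx": -0.25,"ty": 1,"tz": 0,"rx": 0,"ry": 0,"rz": 0,"hand": 0},{"tx": -0.25,"ty": 1,"tz": 0,"rx": 0,"ry": 0,"rz": 0,"hand": 0},{"tx": -0.25,"ty": 1,"tz": 0,"rx": 0,"ry": 0,"rz": 0,"hand": 0},{"tx": -0.25,"ty": 1,"tz": 0,"rx": 0,"ry": 0,"rz": 0,"hand": 0},{"tx": -0.25,"ty": 1,"tz": 0,"rx": 1,"ry": 0,"rz": 0,"hand": 0},{"tx": 0,"ty": 0,"tz": 0,"rx": 1,"ry": 0,"rz": 0,"hand": 0}])

```text
t: 8.3
tool_pos: [0.5104, -0.0496, 0.2283]
orientation: [0.996, 0.02, -0.001, -0.088]
force: [-0.3, 1.2, 0.2]
gripper_width: 0.999
grip_force: 0.0
```

Run:
```python
from h import *
s=sensors.state();print(np.round(s['joint_positions'],4).tolist(),np.round(s['tool_pos'],4).tolist(),np.round(R.from_quat(s['orientation']).as_matrix(),4).tolist())
```

```text
[-0.4084, 0.34, 1.4043, 0.1602, 1.4744, 1.1016] [0.5104, -0.0496, 0.2283] [[0.9992, 0.0387, -0.0056], [0.0391, -0.9837, 0.1754], [0.0013, -0.1755, -0.9845]]
```

```bash
cat > kin.py <<'E'
from h import *
from scipy.optimize import least_squares
D=[([-1.551,.381,1.298,0,1.464,-.215],(.12796,-.5347,.2383)),([-.909,.278,1.217,.002,1.645,.424],(.40365,-.32652,.32024)),
([-.112,.004,1.554,.002,1.584,1.462],(.36512,.07757,.31887)),([-.097,.209,1.314,0,1.617,1.435],(.47624,.07165,.31899)),
([-0.4084,0.34,1.4043,0.1602,1.4744,1.1016],(0.5104,-0.0496,0.2283))]
rz=lambda a:R.from_euler('z',a).as_matrix()
ry=lambda a:R.from_euler('y',a).as_matrix()
def fk(q,p):
    r0,yo,d1,a2,ax,a3,L,yo2=p
    A=rz(q[0])@ry(q[1]);B=A@ry(q[2]);C=B@rz(S4*q[3])@ry(q[4])
    return rz(q[0])@[r0,yo,d1]+A@[0,0,a2]+B@[ax,yo2,a3]+C@[0,0,L],C@rz(S6*q[5])
S4=-1;S6=1
g=np.array([0,.1175,.3,.4,0,.35,.3,0])
def fit(D):
    f=lambda p:np.r_[np.concatenate([(fk(q,p)[0]-x)*1000 for q,x in D]),(p-g)*[10,1,1,1,10,1,1,1e3]]
    return least_squares(f,g).x,f
E
python3 - <<'E'
from kin import *
p,f=fit(D);print(p.round(4),f(p)[:15].round(1))
for q,x in D: print(fk(q,p)[1].round(3).tolist())
E
```

```text
[ 0.0114  0.1188 -0.2156  0.5438  0.221   0.3345 -0.2075  0.    ] [ 1.1 14.6  2.6  4.1 -3.  -0.5 -3.1  1.7  0.1  1.6  1.2  0.1  8.3 -9.6
 -2.4]
[[-0.233, 0.973, -0.0], [0.973, 0.233, 0.001], [0.001, 0.0, -1.0]]
[[-0.235, 0.972, -0.001], [0.972, 0.235, -0.002], [-0.002, -0.001, -1.0]]
[[0.003, 1.0, -0.001], [1.0, -0.003, -0.002], [-0.002, -0.001, -1.0]]
[[-0.039, 0.999, 0.002], [0.999, 0.039, -0.0], [-0.0, 0.002, -1.0]]
[[-0.089, 0.987, -0.132], [0.99, 0.074, -0.116], [-0.105, -0.141, -0.984]]
```

```bash
sed -i 's/S4=-1;S6=1/S4=1;S6=1/; s/C@rz(S6\*q\[5\])/C@rz(S6*q[5]+np.pi\/2)/; s/\[10,1,1,1,10,1,1,1e3\]/[10,1,1,1,30,1,1,1]/' kin.py
python3 - <<'E'
from kin import *
p,f=fit(D);print(p.round(4),f(p)[:15].round(1))
for q,x in D: print(fk(q,p)[1].round(3).tolist())
E
```

```text
[ 7.000e-04  1.174e-01  1.299e-01  5.367e-01  1.006e-01  3.502e-01
  2.519e-01 -1.000e-04] [-0.  -0.1  0.  -0.2  0.4  0.   0.  -0.1 -0.3 -0.  -0.1  0.2  0.3  0.
  0. ]
[[0.973, 0.233, -0.0], [0.233, -0.973, 0.001], [0.0, -0.001, -1.0]]
[[0.972, 0.236, 0.003], [0.236, -0.972, -0.0], [0.002, 0.001, -1.0]]
[[1.0, -0.003, -0.0], [-0.003, -1.0, 0.002], [-0.0, -0.002, -1.0]]
[[0.999, 0.039, 0.002], [0.039, -0.999, -0.0], [0.002, 0.0, -1.0]]
[[0.999, 0.039, -0.006], [0.039, -0.984, 0.175], [0.001, -0.176, -0.984]]
```

```bash
cat >> kin.py <<'E'
LO=np.array([-3.11,-.89,.22,-1.42,.17,-2.88]);HI=np.array([3.11,2.33,2.48,4.56,2.85,2.88])
P0=fit(D)[0]
def ik(pos,Rm,seed):
    f=lambda q:np.r_[(fk(q,P0)[0]-pos)*10,(fk(q,P0)[1]-Rm).ravel()]
    s=least_squares(f,np.clip(seed,LO+1e-3,HI-1e-3),bounds=(LO,HI));return s.x,s.cost
def rot(z,x): # tool z and x directions
    return np.c_[x,np.cross(z,x),z]
az=lambda d:np.array([np.cos(np.radians(d)),np.sin(np.radians(d)),0.])
Z=np.array([0,0,1.]);PZ=.0187   # TCP = grasp + PZ*z
E
cat > plan.py <<'E'
from kin import *
c=np.array([.5106,-.3148,0]);u=az(113.7)
q5=D[4][0]
best=[]
for opt in(1,-1):            # tool x = opt*u at flat grasp (1: x up when tilted)
  g=c+.045*u;R0=rot(-Z,opt*u)
  q0,c0=ik(np.r_[g[:2],.2],R0,[-.7,.4,1.3,0,1.4,-1.1 if opt>0 else 2.0])
  for X in(.40,.45,.5):
   for Y in(-.3,-.2,-.12):
    for da in(0,20,-20,-40,-60,-80,-100):
      q=q0;tot=c0;m=9
      for k in np.linspace(0,1,7)[1:]:   # tilt + yaw + translate to stand pose
        d=az(113.7+da*k);th=k*np.pi/2
        z=np.cos(th)*-Z+np.sin(th)*d; x=opt*(np.cos(th)*d+np.sin(th)*Z)
        gp=(1-k)*np.r_[g[:2],.2]+k*np.array([X,Y,.132])
        q,cc=ik(gp+PZ*z,rot(z,x),q);tot+=cc;m=min(m,(q-LO).min(),(HI-q).min())
      q1=q
      for s in(-90,90):
        d2=113.7+da+s;t2=0;m2=m
        qq=q1
        for k in(.33,.66,1):
          d=az(113.7+da+s*k);qq,cc=ik(np.array([X,Y,.1+.1*(1-k)])-.1*d,rot(d,Z),qq if opt>0 else (qq+[0,0,0,0,0,np.pi*(1 if qq[5]<0 else -1)] if k==.33 else qq))
        t2+=cc;m2=min(m2,(qq-LO).min(),(HI-qq).min())
        for k in np.linspace(0,1,5):
          th=k*np.pi/2;d=az(d2);z=np.cos(th)*d-np.sin(th)*Z;x=np.cos(th)*Z+np.sin(th)*d
          qq,cc=ik(np.array([X,Y,.1+.1*k])+PZ*z,rot(z,x),qq);t2+=cc;m2=min(m2,(qq-LO).min(),(HI-qq).min())
          if k==0:q2=qq
        best.append((m2 if tot+t2<1e-3 else -1,tot+t2,opt,X,Y,da,s,q1.round(2).tolist(),q2.round(2).tolist(),qq.round(2).tolist()))
best.sort(key=lambda b:-b[0])
for b in best[:12]:print(b)
E
time timeout 560 python3 plan.py
```

```text
(np.float64(0.38654116944823436), np.float64(4.51138383815628e-18), 1, 0.45, -0.12, 20, -90, [-0.62, 0.99, 1.24, 0.31, 2.46, -1.33], [-1.08, 0.9, 2.07, 1.3, 1.62, -1.41], [-0.52, 0.29, 1.62, -0.0, 1.23, 0.29])
(np.float64(0.38654116944822325), np.float64(4.5519975545102745e-18), -1, 0.45, -0.12, 20, -90, [-0.62, 0.99, 1.24, 0.31, 2.46, 1.82], [-1.08, 0.9, 2.07, 1.3, 1.62, -1.41], [-0.52, 0.29, 1.62, -0.0, 1.23, 0.29])
(np.float64(0.3802922812990617), np.float64(9.33217716546376e-19), -1, 0.45, -0.12, 0, 90, [-0.74, 0.95, 1.36, 0.59, 2.31, 1.99], [-0.22, 1.03, 1.27, -0.83, 2.22, -2.15], [-0.52, 0.29, 1.62, -0.0, 1.23, -2.5])
(np.float64(0.38029228129905457), np.float64(9.268994570795874e-19), 1, 0.45, -0.12, 0, 90, [-0.74, 0.95, 1.36, 0.59, 2.31, -1.15], [-0.22, 1.03, 1.27, -0.83, 2.22, -2.15], [-0.52, 0.29, 1.62, -0.0, 1.23, -2.5])
(np.float64(0.3749493837534206), np.float64(7.207295392148803e-18), -1, 0.4, -0.2, 20, -90, [-0.76, 0.98, 1.25, 0.08, 2.48, 1.64], [-1.28, 0.9, 1.99, 1.11, 1.69, -1.34], [-0.73, 0.26, 1.67, 0.0, 1.22, 0.08])
(np.float64(0.3749493837532758), np.float64(7.04
[... 761 characters left out ...]
.41, 1.43, -0.0, 1.3, 0.56])
(np.float64(0.36097056583727927), np.float64(1.2386640170176501e-18), -1, 0.5, -0.2, 0, -90, [-0.77, 1.05, 1.06, 0.67, 2.49, 2.13], [-1.09, 0.9, 2.04, 1.64, 1.56, -1.37], [-0.6, 0.41, 1.43, -0.0, 1.3, 0.56])
(np.float64(0.33676739866283256), np.float64(2.780831229670046e-19), 1, 0.4, -0.2, -20, 90, [-1.0, 0.91, 1.49, 0.64, 2.2, -1.15], [-0.46, 1.02, 1.29, -0.71, 2.26, -2.07], [-0.73, 0.26, 1.67, -0.0, 1.22, -2.36])
(np.float64(0.33676739866283256), np.float64(2.7874840256733563e-19), -1, 0.4, -0.2, -20, 90, [-1.0, 0.91, 1.49, 0.64, 2.2, 1.99], [-0.46, 1.02, 1.29, -0.71, 2.26, -2.07], [-0.73, 0.26, 1.67, -0.0, 1.22, -2.36])
real	1m1.295s
user	1m1.738s
sys	0m0.180s
```

```bash
cat > go.py <<'E'
from kin import *
def plan(pos,Rm,n,start=None):
    if start is None:
        s=sensors.state();p0=np.array(s['tool_pos']);r0=R.from_quat(s['orientation'])
    else: p0,r0=start
    rv=(r0.inv()*R.from_matrix(Rm)).as_rotvec()
    tw=rv/n*180/np.pi/5;d=(np.asarray(pos)-p0)/n/.05
    print(n,'rows; rot each',tw.round(2).tolist(),'dist/row',np.linalg.norm(d).round(2))
    for i in range(n):
        print((r0*R.from_rotvec(rv*i/n)).inv().apply(d).round(2).tolist())
    return np.array(pos),R.from_matrix(Rm)
E
python3 - <<'E'
from go import *
u=az(113.7);g=np.array([.4925,-.2736])
a=plan([*g,.10],rot(-Z,u),24)
E
```

```text
24 rows; rot each [-0.06, -0.08, -0.93] dist/row 0.22
[-0.02, 0.2, 0.07]
[-0.04, 0.2, 0.07]
[-0.05, 0.19, 0.08]
[-0.07, 0.19, 0.08]
[-0.08, 0.18, 0.08]
[-0.1, 0.18, 0.08]
[-0.11, 0.17, 0.08]
[-0.12, 0.16, 0.08]
[-0.13, 0.15, 0.08]
[-0.15, 0.13, 0.09]
[-0.15, 0.12, 0.09]
[-0.16, 0.11, 0.09]
[-0.17, 0.09, 0.09]
[-0.18, 0.08, 0.09]
[-0.18, 0.07, 0.09]
[-0.19, 0.05, 0.1]
[-0.19, 0.03, 0.1]
[-0.19, 0.02, 0.1]
[-0.19, 0.0, 0.1]
[-0.19, -0.01, 0.1]
[-0.19, -0.03, 0.1]
[-0.18, -0.04, 0.1]
[-0.18, -0.06, 0.11]
[-0.17, -0.07, 0.11]
```

Call:
drive_tool(commands=[{"tx": -0.02,"ty": 0.2,"tz": 0.07,"rx": -0.06,"ry": -0.08,"rz": -0.93,"hand": 0},{"tx": -0.04,"ty": 0.2,"tz": 0.07,"rx": -0.06,"ry": -0.08,"rz": -0.93,"hand": 0},{"tx": -0.05,"ty": 0.19,"tz": 0.08,"rx": -0.06,"ry": -0.08,"rz": -0.93,"hand": 0},{"tx": -0.07,"ty": 0.19,"tz": 0.08,"rx": -0.06,"ry": -0.08,"rz": -0.93,"hand": 0},{"tx": -0.08,"ty": 0.18,"tz": 0.08,"rx": -0.06,"ry": -0.08,"rz": -0.93,"hand": 0},{"tx": -0.1,"ty": 0.18,"tz": 0.08,"rx": -0.06,"ry": -0.08,"rz": -0.93,"hand": 0},{"tx": -0.11,"ty": 0.17,"tz": 0.08,"rx": -0.06,"ry": -0.08,"rz": -0.93,"hand": 0},{"tx": -0.12,"ty": 0.16,"tz": 0.08,"rx": -0.06,"ry": -0.08,"rz": -0.93,"hand": 0}])

```text
t: 9.3
tool_pos: [0.5056, -0.1221, 0.1853]
orientation: [0.938, 0.342, -0.001, -0.062]
force: [-0.3, 0.4, -0.4]
gripper_width: 1.001
grip_force: 0.0
```

Call:
drive_tool(commands=[{"tx": -0.13,"ty": 0.15,"tz": 0.08,"rx": -0.06,"ry": -0.08,"rz": -0.93,"hand": 0},{"tx": -0.15,"ty": 0.13,"tz": 0.09,"rx": -0.06,"ry": -0.08,"rz": -0.93,"hand": 0},{"tx": -0.15,"ty": 0.12,"tz": 0.09,"rx": -0.06,"ry": -0.08,"rz": -0.93,"hand": 0},{"tx": -0.16,"ty": 0.11,"tz": 0.09,"rx": -0.06,"ry": -0.08,"rz": -0.93,"hand": 0},{"tx": -0.17,"ty": 0.09,"tz": 0.09,"rx": -0.06,"ry": -0.08,"rz": -0.93,"hand": 0},{"tx": -0.18,"ty": 0.08,"tz": 0.09,"rx": -0.06,"ry": -0.08,"rz": -0.93,"hand": 0},{"tx": -0.18,"ty": 0.07,"tz": 0.09,"rx": -0.06,"ry": -0.08,"rz": -0.93,"hand": 0},{"tx": -0.19,"ty": 0.05,"tz": 0.1,"rx": -0.06,"ry": -0.08,"rz": -0.93,"hand": 0}])

```text
t: 10.3
tool_pos: [0.5006, -0.1968, 0.143]
orientation: [0.781, 0.624, 0.0, -0.03]
force: [-0.1, 0.1, -0.0]
gripper_width: 1.001
grip_force: 0.0
```

Call:
drive_tool(commands=[{"tx": -0.19,"ty": 0.03,"tz": 0.1,"rx": -0.06,"ry": -0.08,"rz": -0.93,"hand": 0},{"tx": -0.19,"ty": 0.02,"tz": 0.1,"rx": -0.06,"ry": -0.08,"rz": -0.93,"hand": 0},{"tx": -0.19,"ty": 0,"tz": 0.1,"rx": -0.06,"ry": -0.08,"rz": -0.93,"hand": 0},{"tx": -0.19,"ty": -0.01,"tz": 0.1,"rx": -0.06,"ry": -0.08,"rz": -0.93,"hand": 0},{"tx": -0.19,"ty": -0.03,"tz": 0.1,"rx": -0.06,"ry": -0.08,"rz": -0.93,"hand": 0},{"tx": -0.18,"ty": -0.04,"tz": 0.1,"rx": -0.06,"ry": -0.08,"rz": -0.93,"hand": 0},{"tx": -0.18,"ty": -0.06,"tz": 0.11,"rx": -0.06,"ry": -0.08,"rz": -0.93,"hand": 0},{"tx": -0.17,"ty": -0.07,"tz": 0.11,"rx": -0.06,"ry": -0.08,"rz": -0.93,"hand": 0}])

```text
t: 11.3
tool_pos: [0.496, -0.2714, 0.1003]
orientation: [0.541, 0.841, 0.001, 0.005]
force: [-1.1, -0.2, -0.0]
gripper_width: 0.997
grip_force: 0.0
```

```bash
python3 meas.py w5
python3 - <<'E'
from go import *
u=az(113.7)
a=plan([.4925,-.2736,.003],rot(-Z,u),4)
E
```

```text
[-0.713  0.54   1.466  0.004  1.127 -1.145] [ 0.49569917 -0.2721675   0.09958309] [[-0.417, 0.909, 0.009], [0.909, 0.417, -0.003], [-0.007, 0.007, -1.0]] 11.35
0.014 0.03 18020 ((0.5105416774749756, -0.31509965658187866), (0.06842593103647232, 0.17006616294384003), 23.370222091674805) [0.0194 0.0205 0.0215]
0.007 0.018 427 ((0.5909693837165833, -0.0912981927394867), (0.02610807865858078, 0.008492784574627876), 23.462074279785156) [0.0077 0.0109 0.0123]
4 rows; rot each [0.02, 0.02, 0.05] dist/row 0.48
[0.0, -0.02, 0.48]
[0.0, -0.02, 0.48]
[0.0, -0.02, 0.48]
[0.0, -0.02, 0.48]
```

Call:
drive_tool(commands=[{"tx": 0,"ty": -0.02,"tz": 0.48,"rx": 0.02,"ry": 0.02,"rz": 0.06,"hand": 0},{"tx": 0,"ty": -0.02,"tz": 0.48,"rx": 0.02,"ry": 0.02,"rz": 0.06,"hand": 0},{"tx": 0,"ty": -0.02,"tz": 0.48,"rx": 0.02,"ry": 0.02,"rz": 0.06,"hand": 0},{"tx": 0,"ty": -0.02,"tz": 0.48,"rx": 0.02,"ry": 0.02,"rz": 0.06,"hand": 0},{"tx": 0,"ty": 0,"tz": 0,"rx": 0,"ry": 0,"rz": 0,"hand": 0},{"tx": 0,"ty": 0,"tz": 0,"rx": 0,"ry": 0,"rz": 0,"hand": 1},{"tx": 0,"ty": 0,"tz": 0,"rx": 0,"ry": 0,"rz": 0,"hand": 1},{"tx": 0,"ty": 0,"tz": 0,"rx": 0,"ry": 0,"rz": 0,"hand": 1}])

```text
t: 12.35
tool_pos: [0.4934, -0.2727, 0.0051]
orientation: [0.551, 0.835, 0.0, 0.0]
force: [0.5, 0.8, 5.8]
gripper_width: 0.768
grip_force: 30.0
```

Run:
```python
from go import *
s=sensors.state();print(s['grip_force'],s['gripper_width'],s['force'],np.round(s['joint_positions'],2))
p0=np.array(s['tool_pos']);print(p0)
g=p0+[0,0,PZ]
# tilt path: board far end pivots; grasp to (.46,-.17,.140)
st=(p0,R.from_quat(s['orientation']));u=az(113.4)
n=20
G1=np.array([.46,-.17,.138]);prev=st;q=np.array(s['joint_positions']);m=9
for i in range(1,n+1):
    k=i/n;th=np.clip((i-2)/(n-2),0,1)*np.pi/2
    z=-np.cos(th)*Z+np.sin(th)*u;x=np.cos(th)*u+np.sin(th)*Z
    gp=(1-k)*g+k*G1; gp[2]=max(.0187+.006+ .125*np.sin(th)+.02*np.cos(th)*min(1,i/2),0)
    if i==n: gp[2]=.138
    P=gp+PZ*z;Rm=R.from_matrix(rot(z,x))
    d=prev[1].inv().apply(P-prev[0])/.05;w=(prev[1].inv()*Rm).as_rotvec()*180/np.pi/5
    qn,cc=ik(P,Rm.as_matrix(),q);dq=abs(qn-q).max()/.125;q=qn;m=min(m,(q-LO).min(),(HI-q).min())
    print(i,d.round(2).tolist(),w.round(2).tolist(),'z',gp[2].round(3),'dq',dq.round(2),'cost %.0e'%cc)
    prev=(P,Rm)
print(q.round(2),m)
```

```text
30.002025961875916 0.768065235076161 [0.47531956 0.83538253 5.81685654] [-0.72  0.67  1.55  0.    0.92 -1.12]
[ 0.49337801 -0.27266604  0.00512644]
1 [0.11, 0.01, -0.22] [0.01, 0.01, -0.04] z 0.035 dq 0.18 cost 2e-24
2 [0.11, 0.01, -0.2] [0.0, 0.0, 0.0] z 0.045 dq 0.16 cost 3e-26
3 [0.14, 0.01, -0.22] [0.0, 1.0, 0.0] z 0.056 dq 0.98 cost 5e-29
4 [0.16, 0.01, -0.2] [0.0, 1.0, -0.0] z 0.066 dq 0.95 cost 3e-29
5 [0.17, 0.01, -0.19] [0.0, 1.0, -0.0] z 0.076 dq 0.92 cost 2e-29
6 [0.19, 0.01, -0.16] [-0.0, 1.0, -0.0] z 0.086 dq 0.88 cost 3e-29
7 [0.2, 0.01, -0.14] [0.0, 1.0, -0.0] z 0.096 dq 0.84 cost 1e-29
8 [0.2, 0.01, -0.12] [-0.0, 1.0, 0.0] z 0.105 dq 0.8 cost 6e-29
9 [0.21, 0.01, -0.09] [0.0, 1.0, -0.0] z 0.113 dq 0.76 cost 6e-29
10 [0.21, 0.01, -0.06] [0.0, 1.0, -0.0] z 0.12 dq 0.72 cost 7e-29
11 [0.2, 0.01, -0.04] [-0.0, 1.0, 0.0] z 0.127 dq 0.67 cost 1e-28
12 [0.19, 0.01, -0.01] [0.0, 1.0, 0.0] z 0.133 dq 0.63 cost 7e-29
13 [0.18, 0.01, 0.01] [0.0, 1.0, 0.0] z 0.139 dq 0.59 cost 5e-29
14 [0.17, 0.01, 0.04] [0.0, 1.0, -0.0] z 0.143 dq 0.54 cost 2e-29
15 [0.15, 0.01, 0.06] [0.0, 1.0, -0.0] z 0.146 dq 0.5 cost 7e-30
16 [0.12, 0.01, 0.07] [-0.0, 1.0, 0.0] z 0.149 dq 0.46 cost 3e-30
17 [0.1, 0.01, 0.09] [0.0, 1.0, -0.0] z 0.151 dq 0.42 cost 4e-30
18 [0.07, 0.01, 0.1] [-0.0, 1.0, 0.0] z 0.151 dq 0.39 cost 3e-31
19 [0.05, 0.01, 0.11] [0.0, 1.0, -0.0] z 0.151 dq 0.35 cost 1e-31
20 [-0.22, 0.01, 0.13] [-0.0, 1.0, 0.0] z 0.138 dq 0.36 cost 4e-20
[-0.78  0.98  1.25  0.58  2.4  -1.12] 0.44877882902870025
```

Call:
drive_tool(commands=[{"tx": 0.11,"ty": 0.01,"tz": -0.22,"rx": 0,"ry": 0,"rz": -0.04,"hand": 1},{"tx": 0.11,"ty": 0.01,"tz": -0.2,"rx": 0,"ry": 0,"rz": 0,"hand": 1},{"tx": 0.14,"ty": 0.01,"tz": -0.22,"rx": 0,"ry": 1,"rz": 0,"hand": 1},{"tx": 0.16,"ty": 0.01,"tz": -0.2,"rx": 0,"ry": 1,"rz": 0,"hand": 1},{"tx": 0.17,"ty": 0.01,"tz": -0.19,"rx": 0,"ry": 1,"rz": 0,"hand": 1},{"tx": 0.19,"ty": 0.01,"tz": -0.16,"rx": 0,"ry": 1,"rz": 0,"hand": 1},{"tx": 0.2,"ty": 0.01,"tz": -0.14,"rx": 0,"ry": 1,"rz": 0,"hand": 1},{"tx": 0.2,"ty": 0.01,"tz": -0.12,"rx": 0,"ry": 1,"rz": 0,"hand": 1}])

```text
t: 13.35
tool_pos: [0.4758, -0.2222, 0.0886]
orientation: [0.53, 0.807, 0.143, -0.218]
force: [-1.4, -0.8, -2.1]
gripper_width: 0.772
grip_force: 30.0
```

Call:
drive_tool(commands=[{"tx": 0.21,"ty": 0.01,"tz": -0.09,"rx": 0,"ry": 1,"rz": 0,"hand": 1},{"tx": 0.21,"ty": 0.01,"tz": -0.06,"rx": 0,"ry": 1,"rz": 0,"hand": 1},{"tx": 0.2,"ty": 0.01,"tz": -0.04,"rx": 0,"ry": 1,"rz": 0,"hand": 1},{"tx": 0.19,"ty": 0.01,"tz": -0.01,"rx": 0,"ry": 1,"rz": 0,"hand": 1},{"tx": 0.18,"ty": 0.01,"tz": 0.01,"rx": 0,"ry": 1,"rz": 0,"hand": 1},{"tx": 0.17,"ty": 0.01,"tz": 0.04,"rx": 0,"ry": 1,"rz": 0,"hand": 1},{"tx": 0.15,"ty": 0.01,"tz": 0.06,"rx": 0,"ry": 1,"rz": 0,"hand": 1},{"tx": 0.12,"ty": 0.01,"tz": 0.07,"rx": 0,"ry": 1,"rz": 0,"hand": 1}])

```text
t: 14.35
tool_pos: [0.4592, -0.1739, 0.1423]
orientation: [0.449, 0.684, 0.315, -0.48]
force: [-0.1, 0.1, -1.7]
gripper_width: 0.767
grip_force: 30.0
```

Call:
drive_tool(commands=[{"tx": 0.1,"ty": 0.01,"tz": 0.09,"rx": 0,"ry": 1,"rz": 0,"hand": 1},{"tx": 0.07,"ty": 0.01,"tz": 0.1,"rx": 0,"ry": 1,"rz": 0,"hand": 1},{"tx": 0.05,"ty": 0.01,"tz": 0.11,"rx": 0,"ry": 1,"rz": 0,"hand": 1},{"tx": 0,"ty": 0.01,"tz": 0.1,"rx": 0,"ry": 1,"rz": 0,"hand": 1},{"tx": 0,"ty": 0,"tz": 0,"rx": 0,"ry": 0,"rz": 0,"hand": 1},{"tx": 0,"ty": 0,"tz": 0,"rx": 0,"ry": 0,"rz": 0,"hand": 1},{"tx": 0,"ty": 0,"tz": 0,"rx": 0,"ry": 0,"rz": 0,"hand": 1},{"tx": 0,"ty": 0,"tz": 0,"rx": 0,"ry": 0,"rz": 0,"hand": 1}])

```text
t: 15.35
tool_pos: [0.4522, -0.1528, 0.1482]
orientation: [0.388, 0.591, 0.388, -0.591]
force: [0.4, 0.5, -0.8]
gripper_width: 0.767
grip_force: 30.0
```

Run:
```python
from go import *
s=sensors.state();print(np.round(s['joint_positions'],4).tolist(),np.round(s['tool_pos'],4).tolist(),np.round(R.from_quat(s['orientation']).as_matrix(),3).tolist(),s['grip_force'],s['gripper_width'],np.round(s['force'],1))
print(fk(s['joint_positions'],P0)[0]-s['tool_pos'])
g=np.array(s['tool_pos'])-PZ*R.from_quat(s['orientation']).as_matrix()[:,2];print('grasp',g)
for n in('top','scene'):
    c=cam(n);P=cloud(c);np.savez(n+'1.npz',**c)
    m=(abs(P[...,0]-g[0])<.12)&(abs(P[...,1]-g[1])<.12)&(P[...,2]<.19)&(P[...,2]>.012)
    pr=proj(c,g)[0];print(n,pr)
    u,v=pr.astype(int);cv2.imwrite(f'pics/{n}1.png',cv2.resize(c['pixels'][max(v-70,0):v+70,u-90:u+90],None,fx=4,fy=4,interpolation=cv2.INTER_CUBIC))
```

```text
[-0.7822, 0.9575, 1.2477, 0.593, 2.4152, -1.1044] [0.4522, -0.1528, 0.1482] [[-0.001, 0.918, -0.397], [0.0, 0.397, 0.918], [1.0, 0.0, -0.0]] 29.99916762113571 0.766504141288722 [ 0.4  0.5 -0.8]
[7.37792026e-05 6.43885303e-04 1.83600580e-03]
grasp [ 0.45962417 -0.16999936  0.14820963]
top [329.07482375 226.1887495 ]
scene [350.24135248 190.24211494]
```

View pics/scene1.png

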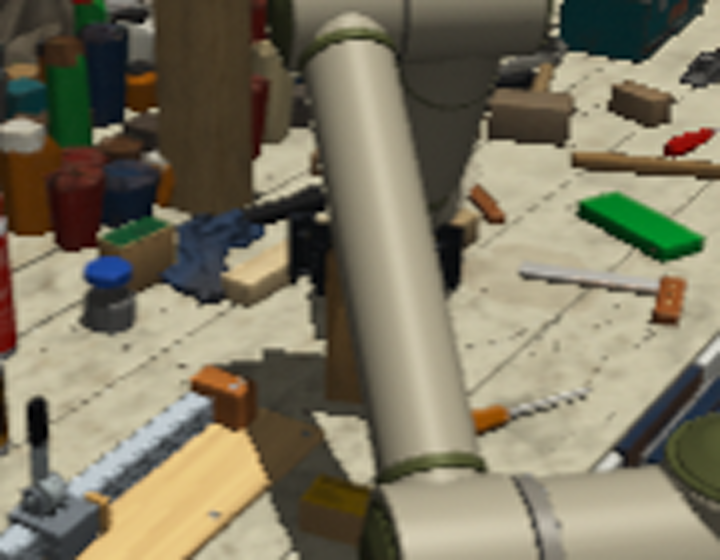

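The crop shows the board (330,330) hanging upright under the gripper, partly hidden by the forearm. The lever is upright at (38,440). I lower the board onto its end.

Call:
drive_tool(commands=[{"tx": -0.1,"ty": 0,"tz": 0,"rx": 0,"ry": 0,"rz": 0,"hand": 1},{"tx": -0.1,"ty": 0,"tz": 0,"rx": 0,"ry": 0,"rz": 0,"hand": 1},{"tx": -0.06,"ty": 0,"tz": 0,"rx": 0,"ry": 0,"rz": 0,"hand": 1},{"tx": -0.03,"ty": 0,"tz": 0,"rx": 0,"ry": 0,"rz": 0,"hand": 1},{"tx": -0.02,"ty": 0,"tz": 0,"rx": 0,"ry": 0,"rz": 0,"hand": 1},{"tx": -0.02,"ty": 0,"tz": 0,"rx": 0,"ry": 0,"rz": 0,"hand": 1},{"tx": -0.02,"ty": 0,"tz": 0,"rx": 0,"ry": 0,"rz": 0,"hand": 1},{"tx": 0,"ty": 0,"tz": 0,"rx": 0,"ry": 0,"rz": 0,"hand": 1}])

```text
t: 16.45
tool_pos: [0.4521, -0.1528, 0.1306]
orientation: [-0.388, -0.591, -0.389, 0.591]
force: [0.6, -0.5, 1.3]
gripper_width: 0.77
grip_force: 30.0
```

```bash
cat > arc.py <<'E'
from go import *
s=sensors.state();p0=np.array(s['tool_pos']);prev=(p0,R.from_quat(s['orientation']));q=np.array(s['joint_positions'])
C=np.array([.4543,-.1578,0]);m=9
def step(P,Rm,tag=''):
    global prev,q,m
    Rm=R.from_matrix(Rm)
    d=prev[1].inv().apply(P-prev[0])/.05;w=(prev[1].inv()*Rm).as_rotvec()*180/np.pi/5
    qn,cc=ik(P,Rm.as_matrix(),q);dq=(abs(qn-q)/.125).max();q=qn;m=min(m,(q-LO).min(),(HI-q).min())
    print(tag,d.round(2).tolist(),w.round(2).tolist(),'dq',dq.round(2),'%.0e'%cc);prev=(P,Rm)
d1=az(113.4)
for i in(1,2,3): step(p0-.03*i*d1,rot(d1,Z),'back')
b=prev[0];r0=np.linalg.norm((C-b)[:2])
for i in range(1,19):
    d=az(113.4-5*i);k=i/18
    P=C-((1-k)*r0+k*.075)*d;P[2]=(1-k)*b[2]+k*.110
    step(P,rot(d,Z),f'arc{i}')
for i in(1,2):step(np.r_[(C-(.075-.0742*i/2)*az(23.4))[:2],.110],rot(az(23.4),Z),'in')
print(q.round(2),m)
E
python3 arc.py
```

```text
back [0.0, -0.0, -0.6] [-0.0, -0.02, 0.0] dq 0.73 3e-27
back [0.0, -0.0, -0.6] [0.0, 0.0, 0.0] dq 0.77 8e-26
back [0.0, 0.0, -0.6] [0.0, 0.0, 0.0] dq 0.83 8e-24
arc1 [-0.02, -0.15, 0.02] [-1.0, -0.0, -0.0] dq 0.48 2e-21
arc2 [-0.02, -0.15, 0.02] [-1.0, 0.0, 0.0] dq 0.5 1e-21
arc3 [-0.02, -0.14, 0.02] [-1.0, -0.0, -0.0] dq 0.52 8e-22
arc4 [-0.02, -0.14, 0.02] [-1.0, 0.0, 0.0] dq 0.53 1e-21
arc5 [-0.02, -0.14, 0.02] [-1.0, 0.0, 0.0] dq 0.55 3e-21
arc6 [-0.02, -0.14, 0.02] [-1.0, 0.0, 0.0] dq 0.56 7e-21
arc7 [-0.02, -0.14, 0.02] [-1.0, 0.0, 0.0] dq 0.57 2e-20
arc8 [-0.02, -0.14, 0.02] [-1.0, 0.0, 0.0] dq 0.58 9e-20
arc9 [-0.02, -0.14, 0.02] [-1.0, 0.0, 0.0] dq 0.59 4e-19
arc10 [-0.02, -0.14, 0.02] [-1.0, 0.0, 0.0] dq 0.6 2e-18
arc11 [-0.02, -0.14, 0.02] [-1.0, 0.0, 0.0] dq 0.61 8e-18
arc12 [-0.02, -0.14, 0.02] [-1.0, 0.0, 0.0] dq 0.62 1e-30
arc13 [-0.02, -0.14, 0.02] [-1.0, 0.0, 0.0] dq 0.63 9e-31
arc14 [-0.02, -0.13, 0.02] [-1.0, 0.0, 0.0] dq 0.63 2e-29
arc15 [-0.02, -0.13, 0.02] [-1.0, 0.0, 0.0] dq 0.64 1e-27
arc16 [-0.02, -0.13, 0.02] [-1.0, 0.0, 0.0] dq 0.65 3e-25
arc17 [-0.02, -0.13, 0.02] [-1.0, 0.0, 0.0] dq 0.75 3e-22
arc18 [-0.02, -0.13, 0.02] [-1.0, 0.0, 0.0] dq 0.89 1e-18
in [-0.0, -0.0, 0.74] [-0.0, 0.0, 0.0] dq 0.94 7e-30
in [0.0, 0.0, 0.74] [0.0, 0.0, 0.0] dq 0.94 1e-28
[-1.21  0.91  2.24  1.52  1.57 -1.58] 0.19385562157436098
```

Call:
drive_tool(commands=[{"tx": 0,"ty": 0,"tz": 0,"rx": 0,"ry": 0,"rz": 0,"hand": 0.1},{"tx": 0,"ty": 0,"tz": 0,"rx": 0,"ry": 0,"rz": 0,"hand": 0},{"tx": 0,"ty": 0,"tz": 0,"rx": 0,"ry": 0,"rz": 0,"hand": 0},{"tx": 0,"ty": 0,"tz": -0.3,"rx": 0,"ry": 0,"rz": 0,"hand": 0},{"tx": 0,"ty": 0,"tz": -0.3,"rx": 0,"ry": 0,"rz": 0,"hand": 0},{"tx": 0,"ty": 0,"tz": -0.6,"rx": 0,"ry": 0,"rz": 0,"hand": 0},{"tx": 0,"ty": 0,"tz": -0.6,"rx": 0,"ry": 0,"rz": 0,"hand": 0},{"tx": 0,"ty": 0,"tz": 0,"rx": 0,"ry": 0,"rz": 0,"hand": 0}])

```text
t: 17.45
tool_pos: [0.488, -0.2364, 0.1297]
orientation: [0.388, 0.591, 0.389, -0.591]
force: [-0.3, 1.0, -0.1]
gripper_width: 0.999
grip_force: 0.0
```

```bash
python3 meas.py w6
python3 - <<'E'
from h import *
for n in('top','scene','w'):
    c=dict(np.load('w6.npz')) if n=='w' else cam(n);P=cloud(c).reshape(-1,3)
    q=P[(abs(P[:,0]-.4543)<.07)&(abs(P[:,1]+.1578)<.07)&(P[:,2]>.02)&(P[:,2]<.2)]
    t=q[q[:,2]>.155]
    print(n,len(q),len(t),t.mean(0) if len(t) else '',np.median(t,axis=0) if len(t) else '', cv2.minAreaRect(t[:,:2].astype(np.float32)) if len(t)>5 else '')
E
```

```text
[-0.827  1.084  0.962  0.653  2.569 -1.   ] [ 0.48777939 -0.23538323  0.12984712] [[0.0, 0.918, -0.397], [-0.001, 0.397, 0.918], [1.0, 0.0, 0.001]] 17.5
0.007 0.018 5724 ((0.5199460387229919, 0.09419102221727371), (0.14887548983097076, 0.35528478026390076), 2.4864702224731445) [0.0108 0.0119 0.0127]
0.036 0.048 1705 ((0.5561726689338684, 0.07288584858179092), (0.06337479501962662, 0.2918263077735901), 2.608400344848633) [0.04   0.0421 0.0465]
0.052 0.064 732 ((0.5642303228378296, 0.06231285631656647), (0.032615166157484055, 0.27335843443870544), 2.9489481449127197) [0.0533 0.0575 0.0617]
0.065 0.085 288 ((0.5567469596862793, 0.2016507089138031), (0.032735034823417664, 0.03485630452632904), 3.8708479404449463) [0.0657 0.0728 0.0824]
top 39 20 [ 0.42614035 -0.16965297  0.16884745] [ 0.42685022 -0.16948083  0.17016625] ((0.4255980849266052, -0.16958960890769958), (0.00997222401201725, 0.019469348713755608), 34.110050201416016)
scene 214 21 [ 0.47638363 -0.13862113  0.16492569] [ 0.47644728 -0.13785545  0.16568257] ((0.4778778553009033, -0.1396128088235855), (0.012166292406618595, 0.020078793168067932), 34.40964889526367)
w 17073 2881 [ 0.45770111 -0.16642097  0.16335978] [ 0.45768338 -0.16649675  0.16361176] ((0.45477864146232605, -0.15982170403003693), (0.06795280426740646, 0.021840311586856842), 23.73181915283203)
```

Call:
drive_tool(commands=[{"tx": -0.02,"ty": -0.15,"tz": 0.02,"rx": -1,"ry": 0,"rz": 0,"hand": 0.3},{"tx": -0.02,"ty": -0.15,"tz": 0.02,"rx": -1,"ry": 0,"rz": 0,"hand": 0.3},{"tx": -0.02,"ty": -0.14,"tz": 0.02,"rx": -1,"ry": 0,"rz": 0,"hand": 0.3},{"tx": -0.02,"ty": -0.14,"tz": 0.02,"rx": -1,"ry": 0,"rz": 0,"hand": 0.3},{"tx": -0.02,"ty": -0.14,"tz": 0.02,"rx": -1,"ry": 0,"rz": 0,"hand": 0.3},{"tx": -0.02,"ty": -0.14,"tz": 0.02,"rx": -1,"ry": 0,"rz": 0,"hand": 0.3},{"tx": -0.02,"ty": -0.14,"tz": 0.02,"rx": -1,"ry": 0,"rz": 0,"hand": 0.3},{"tx": -0.02,"ty": -0.14,"tz": 0.02,"rx": -1,"ry": 0,"rz": 0,"hand": 0.3}])

```text
t: 18.6
tool_pos: [0.4312, -0.2326, 0.1226]
orientation: [0.567, 0.422, 0.567, -0.422]
force: [-0.0, -0.5, 0.3]
gripper_width: 0.702
grip_force: 0.0
```

Call:
drive_tool(commands=[{"tx": -0.02,"ty": -0.14,"tz": 0.02,"rx": -1,"ry": 0,"rz": 0,"hand": 0.3},{"tx": -0.02,"ty": -0.14,"tz": 0.02,"rx": -1,"ry": 0,"rz": 0,"hand": 0.3},{"tx": -0.02,"ty": -0.14,"tz": 0.02,"rx": -1,"ry": 0,"rz": 0,"hand": 0.3},{"tx": -0.02,"ty": -0.14,"tz": 0.02,"rx": -1,"ry": 0,"rz": 0,"hand": 0.3},{"tx": -0.02,"ty": -0.14,"tz": 0.02,"rx": -1,"ry": 0,"rz": 0,"hand": 0.3},{"tx": -0.02,"ty": -0.13,"tz": 0.02,"rx": -1,"ry": 0,"rz": 0,"hand": 0.3},{"tx": -0.02,"ty": -0.13,"tz": 0.02,"rx": -1,"ry": 0,"rz": 0,"hand": 0.3},{"tx": -0.02,"ty": -0.13,"tz": 0.02,"rx": -1,"ry": 0,"rz": 0,"hand": 0.3}])

```text
t: 19.6
tool_pos: [0.3914, -0.1963, 0.1148]
orientation: [0.678, 0.202, 0.677, -0.203]
force: [-0.0, 0.3, -0.1]
gripper_width: 0.698
grip_force: 0.0
```

Run:
```python
from go import *
s=sensors.state();print(np.round(s['joint_positions'],3).tolist(),np.round(s['tool_pos'],4).tolist(),s['gripper_width'],np.round(s['force'],1),s['t'])
C=np.array([.4545,-.158,0]);d=az(23.4)
plan([*(C-.075*d)[:2],.11],rot(d,Z),3)
```

```text
[-1.385, 0.868, 2.12, 1.18, 1.629, -1.428] [0.3914, -0.1963, 0.1148] 0.6981793819801374 [-0.   0.3 -0.1] 19.6
3 rows; rot each [-0.66, 0.0, -0.0] dist/row 0.08
[-0.03, -0.07, -0.0]
[-0.03, -0.07, -0.0]
[-0.03, -0.07, -0.01]
```

Call:
drive_tool(commands=[{"tx": -0.03,"ty": -0.07,"tz": 0,"rx": -0.66,"ry": 0,"rz": 0,"hand": 0.3},{"tx": -0.03,"ty": -0.07,"tz": 0,"rx": -0.66,"ry": 0,"rz": 0,"hand": 0.3},{"tx": -0.03,"ty": -0.07,"tz": 0,"rx": -0.66,"ry": 0,"rz": 0,"hand": 0.3},{"tx": 0,"ty": 0,"tz": 0.5,"rx": 0,"ry": 0,"rz": 0,"hand": 0.3},{"tx": 0,"ty": 0,"tz": 0.5,"rx": 0,"ry": 0,"rz": 0,"hand": 0.3},{"tx": 0,"ty": 0,"tz": 0.5,"rx": 0,"ry": 0,"rz": 0,"hand": 0.3},{"tx": 0,"ty": 0,"tz": 0,"rx": 0,"ry": 0,"rz": 0,"hand": 0.5},{"tx": 0,"ty": 0,"tz": 0,"rx": 0,"ry": 0,"rz": 0,"hand": 0.6}])

```text
t: 20.6
tool_pos: [0.4546, -0.1582, 0.1101]
orientation: [0.692, 0.144, 0.692, -0.144]
force: [-0.1, 0.8, -0.5]
gripper_width: 0.495
grip_force: 0.0
```

Call:
drive_tool(commands=[{"tx": 0,"ty": 0,"tz": 0,"rx": 0,"ry": 0,"rz": 0,"hand": 1},{"tx": 0,"ty": 0,"tz": 0,"rx": 0,"ry": 0,"rz": 0,"hand": 1},{"tx": 0,"ty": 0,"tz": 0,"rx": 0,"ry": 0,"rz": 0,"hand": 1},{"tx": 0,"ty": 0,"tz": 0,"rx": 0,"ry": 0,"rz": 0,"hand": 1},{"tx": 0.2,"ty": 0,"tz": 0,"rx": 0,"ry": 0,"rz": 0,"hand": 1},{"tx": 0.4,"ty": 0,"tz": 0,"rx": 0,"ry": 0,"rz": 0,"hand": 1},{"tx": 0.4,"ty": 0,"tz": 0,"rx": 0,"ry": 0,"rz": 0,"hand": 1},{"tx": 0.4,"ty": 0,"tz": 0,"rx": 0,"ry": 0,"rz": 0,"hand": 1}])

```text
t: 21.6
tool_pos: [0.455, -0.1581, 0.181]
orientation: [0.692, 0.144, 0.692, -0.144]
force: [0.6, 0.4, -1.4]
gripper_width: 0.237
grip_force: 30.0
```

```bash
cat > arc2.py <<'E'
from go import *
s=sensors.state();p0=np.array(s['tool_pos']);r0=R.from_quat(s['orientation']);q=np.array(s['joint_positions'])
print(q.round(3).tolist(),p0.round(4),r0.as_matrix().round(3).tolist(),s['gripper_width'],s['grip_force'],np.round(s['force'],1))
g=p0-PZ*r0.as_matrix()[:,2]
d0=23.4;m=9;prev=(p0,r0);n=20
# target: above fixture, tool down, x along fixture +y (az 92.5)
a=np.radians(2.5);F=lambda x,y:np.array([.5495+np.cos(a)*x-np.sin(a)*y,.0907+np.sin(a)*x+np.cos(a)*y])
G=np.r_[F(-.035,-.02),.20]
Rend=R.from_matrix(rot(-Z,az(92.5)));rv=(r0.inv()*Rend).as_rotvec();print(np.degrees(np.linalg.norm(rv)))
print(G)
for i in range(1,25):
    k=i/24;Rm=r0*R.from_rotvec(rv*k)
    P=(1-k)*g+k*G+PZ*Rm.as_matrix()[:,2]
    d=prev[1].inv().apply(P-prev[0])/.05;w=(prev[1].inv()*Rm).as_rotvec()*180/np.pi/5
    qn,cc=ik(P,Rm.as_matrix(),q);dq=(abs(qn-q)/.125).max();q=qn;mm=min((q-LO).min(),(HI-q).min())
    M=Rm.as_matrix();corn=[(P-PZ*M[:,2]+M@np.array([x,0,zz]))[2] for x in(.055,-.115) for zz in(-.016,.052)]
    print(i,d.round(2).tolist(),w.round(2).tolist(),'dq',dq.round(2),'%.0e'%cc,'m',mm.round(2),'P',P.round(3),'low',min(corn).round(3));prev=(P,Rm)
print(q.round(2))
E
python3 arc2.py
```

```text
[-1.202, 0.685, 2.22, 1.53, 1.58, -1.333] [ 0.455  -0.1581  0.181 ] [[0.001, 0.399, 0.917], [-0.001, -0.917, 0.399], [1.0, -0.001, -0.0]] 0.23707971574801348 29.969795141369104 [ 0.6  0.4 -1.4]
108.72857755456263
[0.5154057  0.06919236 0.2       ]
1 [-0.01, -0.17, 0.14] [0.45, -0.65, -0.45] dq 0.38 2e-30 m 0.27 P [ 0.458 -0.148  0.181] low 0.064
2 [0.01, -0.16, 0.14] [0.45, -0.65, -0.45] dq 0.38 4e-30 m 0.29 P [ 0.461 -0.137  0.18 ] low 0.063
3 [0.02, -0.15, 0.14] [0.45, -0.65, -0.45] dq 0.37 2e-30 m 0.31 P [ 0.464 -0.127  0.18 ] low 0.062
4 [0.04, -0.15, 0.15] [0.45, -0.65, -0.45] dq 0.36 2e-30 m 0.33 P [ 0.466 -0.117  0.18 ] low 0.061
5 [0.05, -0.14, 0.15] [0.45, -0.65, -0.45] dq 0.35 3e-30 m 0.35 P [ 0.469 -0.107  0.179] low 0.061
6 [0.06, -0.13, 0.15] [0.45, -0.65, -0.45] dq 0.35 1e-29 m 0.37 P [ 0.472 -0.097  0.179] low 0.062
7 [0.07, -0.12, 0.15] [0.45, -0.65, -0.45] dq 0.38 3e-29 m 0.4 P [ 0.474 -0.087  0.179] low 0.063
8 [0.09, -0.11, 0.15] [0.45, -0.65, -0.45] dq 0.41 5e-29 m 0.43 P [ 0.477 -0.077  0.178] low 0.065
9 [0.1, -0.1, 0.14] [0.45, -0.65, -0.45] dq 0.45 9e-29 m 0.4
[... 836 characters left out ...]
17, -0.0, 0.07] [0.45, -0.65, -0.45] dq 0.69 7e-31 m 0.76 P [0.501 0.016 0.178] low 0.107
19 [0.17, 0.01, 0.06] [0.45, -0.65, -0.45] dq 0.68 1e-30 m 0.8 P [0.503 0.025 0.178] low 0.113
20 [0.18, 0.02, 0.05] [0.45, -0.65, -0.45] dq 0.65 1e-30 m 0.84 P [0.505 0.034 0.179] low 0.12
21 [0.18, 0.03, 0.04] [0.45, -0.65, -0.45] dq 0.62 1e-30 m 0.88 P [0.508 0.043 0.179] low 0.127
22 [0.18, 0.04, 0.02] [0.45, -0.65, -0.45] dq 0.59 6e-31 m 0.92 P [0.51  0.052 0.18 ] low 0.134
23 [0.18, 0.04, 0.01] [0.45, -0.65, -0.45] dq 0.56 3e-30 m 0.96 P [0.513 0.06  0.181] low 0.141
24 [0.17, 0.05, -0.0] [0.45, -0.65, -0.45] dq 0.53 7e-19 m 1.0 P [0.515 0.069 0.181] low 0.148
[-0.09  0.38  1.48 -0.    1.28 -0.14]
```

Call:
drive_tool(commands=[{"tx": -0.01,"ty": -0.17,"tz": 0.14,"rx": 0.45,"ry": -0.65,"rz": -0.45,"hand": 1},{"tx": 0.01,"ty": -0.16,"tz": 0.14,"rx": 0.45,"ry": -0.65,"rz": -0.45,"hand": 1},{"tx": 0.02,"ty": -0.15,"tz": 0.14,"rx": 0.45,"ry": -0.65,"rz": -0.45,"hand": 1},{"tx": 0.04,"ty": -0.15,"tz": 0.15,"rx": 0.45,"ry": -0.65,"rz": -0.45,"hand": 1},{"tx": 0.05,"ty": -0.14,"tz": 0.15,"rx": 0.45,"ry": -0.65,"rz": -0.45,"hand": 1},{"tx": 0.06,"ty": -0.13,"tz": 0.15,"rx": 0.45,"ry": -0.65,"rz": -0.45,"hand": 1},{"tx": 0.07,"ty": -0.12,"tz": 0.15,"rx": 0.45,"ry": -0.65,"rz": -0.45,"hand": 1},{"tx": 0.09,"ty": -0.11,"tz": 0.15,"rx": 0.45,"ry": -0.65,"rz": -0.45,"hand": 1}])

```text
t: 22.6
tool_pos: [0.4767, -0.0763, 0.1775]
orientation: [0.768, 0.383, 0.502, -0.105]
force: [-0.6, 0.7, -0.8]
gripper_width: 0.235
grip_force: 30.0
```

Call:
drive_tool(commands=[{"tx": 0.1,"ty": -0.1,"tz": 0.14,"rx": 0.45,"ry": -0.65,"rz": -0.45,"hand": 1},{"tx": 0.11,"ty": -0.09,"tz": 0.14,"rx": 0.45,"ry": -0.65,"rz": -0.45,"hand": 1},{"tx": 0.12,"ty": -0.08,"tz": 0.13,"rx": 0.45,"ry": -0.65,"rz": -0.45,"hand": 1},{"tx": 0.13,"ty": -0.07,"tz": 0.13,"rx": 0.45,"ry": -0.65,"rz": -0.45,"hand": 1},{"tx": 0.14,"ty": -0.06,"tz": 0.12,"rx": 0.45,"ry": -0.65,"rz": -0.45,"hand": 1},{"tx": 0.15,"ty": -0.05,"tz": 0.11,"rx": 0.45,"ry": -0.65,"rz": -0.45,"hand": 1},{"tx": 0.16,"ty": -0.04,"tz": 0.1,"rx": 0.45,"ry": -0.65,"rz": -0.45,"hand": 1},{"tx": 0.16,"ty": -0.02,"tz": 0.09,"rx": 0.45,"ry": -0.65,"rz": -0.45,"hand": 1}])

```text
t: 23.6
tool_pos: [0.4945, -0.0009, 0.1772]
orientation: [0.766, 0.584, 0.263, -0.055]
force: [0.8, -1.0, -2.5]
gripper_width: 0.239
grip_force: 30.0
```

Call:
drive_tool(commands=[{"tx": 0.17,"ty": -0.01,"tz": 0.08,"rx": 0.45,"ry": -0.65,"rz": -0.45,"hand": 1},{"tx": 0.17,"ty": 0,"tz": 0.07,"rx": 0.45,"ry": -0.65,"rz": -0.45,"hand": 1},{"tx": 0.17,"ty": 0.01,"tz": 0.06,"rx": 0.45,"ry": -0.65,"rz": -0.45,"hand": 1},{"tx": 0.18,"ty": 0.02,"tz": 0.05,"rx": 0.45,"ry": -0.65,"rz": -0.45,"hand": 1},{"tx": 0.18,"ty": 0.03,"tz": 0.04,"rx": 0.45,"ry": -0.65,"rz": -0.45,"hand": 1},{"tx": 0.18,"ty": 0.04,"tz": 0.02,"rx": 0.45,"ry": -0.65,"rz": -0.45,"hand": 1},{"tx": 0.18,"ty": 0.04,"tz": 0.01,"rx": 0.45,"ry": -0.65,"rz": -0.45,"hand": 1},{"tx": 0.17,"ty": 0.05,"tz": 0,"rx": 0.45,"ry": -0.65,"rz": -0.45,"hand": 1}])

```text
t: 24.6
tool_pos: [0.514, 0.0698, 0.1812]
orientation: [0.688, 0.726, -0.003, 0.0]
force: [-0.7, 0.7, -1.4]
gripper_width: 0.233
grip_force: 30.0
```

Run:
```python
from go import *
s=sensors.state();M=R.from_quat(s['orientation']).as_matrix();print(np.round(s['tool_pos'],4),M.round(3).tolist(),s['gripper_width'],s['grip_force'],np.round(s['force'],1))
c=cam('wrist');np.savez('w7.npz',**c);cv2.imwrite('pics/w7.png',c['pixels'])
a=np.radians(2.5);o=np.array([.5495,.0907])
P=cloud(c).reshape(-1,3);F=np.c_[(P[:,:2]-o)@np.array([[np.cos(a),-np.sin(a)],[np.sin(a),np.cos(a)]]),P[:,2]]*1000
np.save('F7.npy',F)
# board side pixels: x end of the board seen by camera
q=F[(F[:,2]>100)&(F[:,2]<230)&(abs(F[:,0]+35)<30)&(F[:,1]>-20)&(F[:,1]<80)]
print(len(q),np.percentile(q,[1,25,50,75,99],axis=0).round(1).tolist() if len(q) else '')
plan([*(o+np.array([[np.cos(a),-np.sin(a)],[np.sin(a),np.cos(a)]])@[-.022,-.014]),.10],rot(-Z,az(92.5)),6)
```

```text
[0.514  0.0698 0.1812] [[-0.053, 0.999, -0.004], [0.999, 0.053, -0.004], [-0.004, -0.004, -1.0]] 0.2334890383555538 29.969948809593916 [-0.7  0.7 -1.4]
16050 [[-60.2, -19.0, 172.2], [-43.8, -10.0, 213.8], [-36.6, 1.8, 214.6], [-29.3, 24.4, 215.3], [-12.9, 40.5, 227.3]]
6 rows; rot each [-0.01, 0.01, 0.02] dist/row 0.28
[0.01, 0.05, 0.27]
[0.01, 0.05, 0.27]
[0.01, 0.05, 0.27]
[0.01, 0.05, 0.27]
[0.01, 0.05, 0.27]
[0.01, 0.05, 0.27]
```

View pics/w7.png

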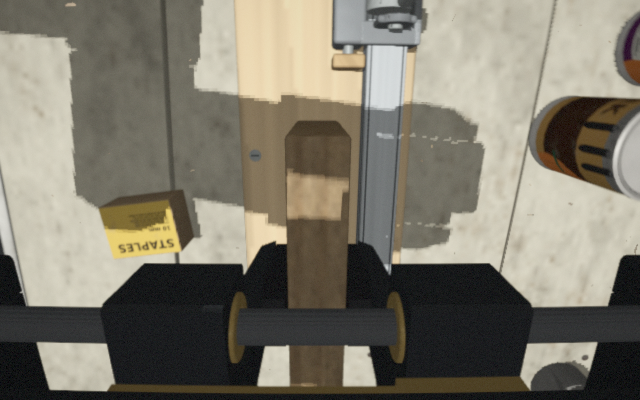

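The board is held level and square in the gripper, its top face from (318,130) to (318,390). The jaw face is at (350,62), clear of it, and the fence runs from (385,50) to (385,265).

Run:
```python
from go import *
a=np.radians(2.5);o=np.array([.5495,.0907]);A=np.array([[np.cos(a),-np.sin(a)],[np.sin(a),np.cos(a)]])
st=plan([*(o+A@[-.0175,-.012]),.060],rot(-Z,az(92.5)),6)
```

```text
6 rows; rot each [-0.01, 0.01, 0.02] dist/row 0.41
[0.02, 0.06, 0.4]
[0.02, 0.06, 0.4]
[0.02, 0.06, 0.4]
[0.02, 0.06, 0.4]
[0.02, 0.06, 0.4]
[0.02, 0.06, 0.4]
```

Call:
drive_tool(commands=[{"tx": 0.03,"ty": 0.09,"tz": 0.3,"rx": -0.01,"ry": 0.01,"rz": 0.02,"hand": 1},{"tx": 0.03,"ty": 0.09,"tz": 0.3,"rx": -0.01,"ry": 0.01,"rz": 0.02,"hand": 1},{"tx": 0.03,"ty": 0.09,"tz": 0.3,"rx": -0.01,"ry": 0.01,"rz": 0.02,"hand": 1},{"tx": 0.03,"ty": 0.09,"tz": 0.4,"rx": -0.01,"ry": 0.01,"rz": 0.02,"hand": 1},{"tx": 0.02,"ty": 0,"tz": 0.4,"rx": -0.01,"ry": 0.01,"rz": 0.02,"hand": 1},{"tx": 0,"ty": 0,"tz": 0.4,"rx": -0.01,"ry": 0.01,"rz": 0.02,"hand": 1},{"tx": 0,"ty": 0,"tz": 0.3,"rx": 0,"ry": 0,"rz": 0,"hand": 1},{"tx": 0,"ty": 0,"tz": 0,"rx": 0,"ry": 0,"rz": 0,"hand": 1}])

```text
t: 25.65
tool_pos: [0.532, 0.0771, 0.0597]
orientation: [0.692, 0.722, 0.001, -0.001]
force: [-0.4, -0.7, -1.5]
gripper_width: 0.233
grip_force: 30.0
```

Call:
drive_tool(commands=[{"tx": 0,"ty": 0,"tz": 0.1,"rx": 0,"ry": 0,"rz": 0,"hand": 1},{"tx": 0,"ty": 0,"tz": 0.06,"rx": 0,"ry": 0,"rz": 0,"hand": 1},{"tx": 0,"ty": 0,"tz": 0.04,"rx": 0,"ry": 0,"rz": 0,"hand": 1},{"tx": 0,"ty": 0,"tz": 0.03,"rx": 0,"ry": 0,"rz": 0,"hand": 1},{"tx": 0,"ty": 0,"tz": 0.02,"rx": 0,"ry": 0,"rz": 0,"hand": 1},{"tx": 0,"ty": 0,"tz": 0,"rx": 0,"ry": 0,"rz": 0,"hand": 1},{"tx": 0,"ty": 0,"tz": 0,"rx": 0,"ry": 0,"rz": 0,"hand": 1},{"tx": 0,"ty": 0,"tz": 0,"rx": 0,"ry": 0,"rz": 0,"hand": 1}])

```text
t: 26.65
tool_pos: [0.5325, 0.0773, 0.0484]
orientation: [0.692, 0.722, 0.002, -0.0]
force: [0.2, -0.8, -2.0]
gripper_width: 0.238
grip_force: 30.0
```

Call:
drive_tool(commands=[{"tx": 0,"ty": 0,"tz": 0.02,"rx": 0,"ry": 0,"rz": 0,"hand": 1},{"tx": 0,"ty": 0,"tz": 0.02,"rx": 0,"ry": 0,"rz": 0,"hand": 1},{"tx": 0,"ty": 0.05,"tz": 0,"rx": 0,"ry": 0,"rz": 0,"hand": 1},{"tx": 0,"ty": 0.05,"tz": 0,"rx": 0,"ry": 0,"rz": 0,"hand": 1},{"tx": 0,"ty": 0.03,"tz": 0,"rx": 0,"ry": 0,"rz": 0,"hand": 1},{"tx": 0,"ty": 0.02,"tz": 0,"rx": 0,"ry": 0,"rz": 0,"hand": 1},{"tx": 0,"ty": 0,"tz": 0,"rx": 0,"ry": 0,"rz": 0,"hand": 1},{"tx": 0,"ty": 0,"tz": 0,"rx": 0,"ry": 0,"rz": 0,"hand": 1}])

```text
t: 27.65
tool_pos: [0.5396, 0.0776, 0.0463]
orientation: [0.692, 0.722, 0.002, -0.0]
force: [-2.2, -1.2, 0.2]
gripper_width: 0.236
grip_force: 30.0
```

Call:
drive_tool(commands=[{"tx": -0.05,"ty": 0.01,"tz": 0,"rx": 0,"ry": 0,"rz": 0,"hand": 1},{"tx": -0.05,"ty": 0,"tz": 0,"rx": 0,"ry": 0,"rz": 0,"hand": 1},{"tx": -0.03,"ty": 0,"tz": 0,"rx": 0,"ry": 0,"rz": 0,"hand": 1},{"tx": -0.02,"ty": 0,"tz": 0,"rx": 0,"ry": 0,"rz": 0,"hand": 1},{"tx": -0.01,"ty": 0,"tz": 0,"rx": 0,"ry": 0,"rz": 0,"hand": 1},{"tx": 0,"ty": 0,"tz": 0,"rx": 0,"ry": 0,"rz": 0,"hand": 1},{"tx": 0,"ty": 0,"tz": 0,"rx": 0,"ry": 0,"rz": 0,"hand": 1},{"tx": 0,"ty": 0,"tz": 0,"rx": 0,"ry": 0,"rz": 0,"hand": 1}])

```text
t: 28.65
tool_pos: [0.5401, 0.0707, 0.0461]
orientation: [0.692, 0.722, 0.002, -0.001]
force: [-4.4, 7.0, 0.2]
gripper_width: 0.235
grip_force: 30.0
```

Call:
drive_tool(commands=[{"tx": 0,"ty": 0,"tz": 0,"rx": 0,"ry": 0,"rz": 0,"hand": 0.7},{"tx": 0,"ty": 0,"tz": 0,"rx": 0,"ry": 0,"rz": 0,"hand": 0.5},{"tx": 0,"ty": 0,"tz": 0,"rx": 0,"ry": 0,"rz": 0,"hand": 0.4},{"tx": 0,"ty": 0,"tz": -0.3,"rx": 0,"ry": 0,"rz": 0,"hand": 0.4},{"tx": 0,"ty": 0,"tz": -0.8,"rx": 0,"ry": 0,"rz": 0,"hand": 0.4},{"tx": 0,"ty": 0,"tz": -1,"rx": 0,"ry": 0,"rz": 0,"hand": 0.4},{"tx": 0,"ty": 0,"tz": -1,"rx": 0,"ry": 0,"rz": 0,"hand": 0.4},{"tx": 0,"ty": 0,"tz": 0,"rx": 0,"ry": 0,"rz": 0,"hand": 0.4}])

```text
t: 29.65
tool_pos: [0.5418, 0.0691, 0.206]
orientation: [0.692, 0.722, 0.005, 0.003]
force: [0.2, 0.0, -1.0]
gripper_width: 0.598
grip_force: 0.0
```

Run:
```python
from go import *
a=np.radians(2.5);o=np.array([.5495,.0907]);A=np.array([[np.cos(a),-np.sin(a)],[np.sin(a),np.cos(a)]])
c=cam('wrist');np.savez('w8.npz',**c);cv2.imwrite('pics/w8.png',c['pixels']);print(sensors.state()['tool_pos'])
P=cloud(c).reshape(-1,3);F=np.c_[(P[:,:2]-o)@A,P[:,2]]*1000
def r(n,m):
    q=F[m];print(n,len(q),np.percentile(q,[1,50,99],axis=0).round(1).tolist() if len(q) else '')
    return q
q=r('board top',(abs(F[:,2]-80)<3)&(F[:,0]>-50)&(F[:,0]<8)&(F[:,1]<55)&(F[:,1]>-140));
if len(q):print(cv2.minAreaRect(q[:,:2].astype(np.float32)))
r('lever',(F[:,2]>110)&(F[:,2]<175)&(F[:,1]>80)&(F[:,1]<150)&(F[:,0]>-40)&(F[:,0]<60))
r('leverTop',(F[:,2]>150)&(F[:,2]<175)&(F[:,1]>80)&(F[:,1]<150)&(F[:,0]>-40)&(F[:,0]<60))
r('jaw',(F[:,2]>46)&(F[:,2]<53)&(F[:,1]>55)&(F[:,1]<90)&(F[:,0]>-28)&(F[:,0]<-3))
st=plan([.5627,.2055,.200],rot(-Z,az(2.5)),18)
```

```text
[0.54081547 0.06912985 0.20343636]
board top 5154 [[-20.9, -124.9, 77.7], [-10.6, -34.2, 79.4], [-0.3, 38.7, 81.1]]
((-10.591531753540039, -43.666168212890625), (167.53021240234375, 21.056604385375977), 89.98704528808594)
lever 19 [[13.1, 106.0, 110.2], [16.1, 106.4, 111.8], [19.7, 107.0, 114.4]]
leverTop 0 
jaw 503 [[-25.5, 71.9, 46.2], [-14.3, 78.5, 48.4], [-3.1, 89.7, 51.3]]
18 rows; rot each [0.0, -0.0, 1.0] dist/row 0.15
[0.15, 0.03, 0.0]
[0.15, 0.02, 0.0]
[0.15, 0.0, 0.0]
[0.15, -0.01, 0.0]
[0.15, -0.02, 0.0]
[0.15, -0.04, 0.0]
[0.15, -0.05, 0.0]
[0.14, -0.06, 0.0]
[0.13, -0.07, 0.0]
[0.13, -0.08, 0.0]
[0.12, -0.1, 0.0]
[0.11, -0.11, 0.0]
[0.1, -0.11, 0.0]
[0.09, -0.12, 0.0]
[0.08, -0.13, 0.0]
[0.07, -0.14, 0.0]
[0.06, -0.14, 0.0]
[0.04, -0.15, 0.0]
```

Call:
drive_tool(commands=[{"tx": 0.15,"ty": 0.03,"tz": 0,"rx": 0,"ry": 0,"rz": 1,"hand": 0.4},{"tx": 0.15,"ty": 0.02,"tz": 0,"rx": 0,"ry": 0,"rz": 1,"hand": 0.4},{"tx": 0.15,"ty": 0,"tz": 0,"rx": 0,"ry": 0,"rz": 1,"hand": 0.4},{"tx": 0.15,"ty": -0.01,"tz": 0,"rx": 0,"ry": 0,"rz": 1,"hand": 0.4},{"tx": 0.15,"ty": -0.02,"tz": 0,"rx": 0,"ry": 0,"rz": 1,"hand": 0.4},{"tx": 0.15,"ty": -0.04,"tz": 0,"rx": 0,"ry": 0,"rz": 1,"hand": 0.4},{"tx": 0.15,"ty": -0.05,"tz": 0,"rx": 0,"ry": 0,"rz": 1,"hand": 0.4},{"tx": 0.14,"ty": -0.06,"tz": 0,"rx": 0,"ry": 0,"rz": 1,"hand": 0.4}])

```text
t: 30.7
tool_pos: [0.5494, 0.1297, 0.2003]
orientation: [0.898, 0.44, 0.001, -0.001]
force: [-0.6, 0.8, -0.2]
gripper_width: 0.602
grip_force: 0.0
```

Call:
drive_tool(commands=[{"tx": 0.13,"ty": -0.07,"tz": 0,"rx": 0,"ry": 0,"rz": 1,"hand": 0.4},{"tx": 0.13,"ty": -0.08,"tz": 0,"rx": 0,"ry": 0,"rz": 1,"hand": 0.4},{"tx": 0.12,"ty": -0.1,"tz": 0,"rx": 0,"ry": 0,"rz": 1,"hand": 0.4},{"tx": 0.11,"ty": -0.11,"tz": 0,"rx": 0,"ry": 0,"rz": 1,"hand": 0.4},{"tx": 0.1,"ty": -0.11,"tz": 0,"rx": 0,"ry": 0,"rz": 1,"hand": 0.4},{"tx": 0.09,"ty": -0.12,"tz": 0,"rx": 0,"ry": 0,"rz": 1,"hand": 0.4},{"tx": 0.08,"ty": -0.13,"tz": 0,"rx": 0,"ry": 0,"rz": 1,"hand": 0.4},{"tx": 0.07,"ty": -0.14,"tz": 0,"rx": 0,"ry": 0,"rz": 1,"hand": 0.4}])

```text
t: 31.7
tool_pos: [0.5591, 0.1898, 0.2005]
orientation: [0.994, 0.107, 0.0, -0.001]
force: [0.5, -0.2, 0.5]
gripper_width: 0.6
grip_force: 0.0
```

Call:
drive_tool(commands=[{"tx": 0.06,"ty": -0.14,"tz": 0,"rx": 0,"ry": 0,"rz": 1,"hand": 0.4},{"tx": 0.04,"ty": -0.15,"tz": 0,"rx": 0,"ry": 0,"rz": 1,"hand": 0.4},{"tx": 0,"ty": 0,"tz": 0,"rx": 0,"ry": 0,"rz": 0,"hand": 0.4},{"tx": 0,"ty": 0,"tz": 0,"rx": 0,"ry": 0,"rz": 0,"hand": 0.4},{"tx": 0,"ty": 0,"tz": 0,"rx": 0,"ry": 0,"rz": 0,"hand": 0.4},{"tx": 0,"ty": 0,"tz": 0,"rx": 0,"ry": 0,"rz": 0,"hand": 0.4},{"tx": 0,"ty": 0,"tz": 0,"rx": 0,"ry": 0,"rz": 0,"hand": 0.4},{"tx": 0,"ty": 0,"tz": 0,"rx": 0,"ry": 0,"rz": 0,"hand": 0.4}])

```text
t: 32.7
tool_pos: [0.5621, 0.2048, 0.2018]
orientation: [1.0, 0.021, 0.001, -0.002]
force: [-0.4, -0.6, -0.3]
gripper_width: 0.601
grip_force: 0.0
```

Run:
```python
from go import *
a=np.radians(2.5);o=np.array([.5495,.0907]);A=np.array([[np.cos(a),-np.sin(a)],[np.sin(a),np.cos(a)]])
plan([.5627,.2055,.133],rot(-Z,az(2.5)),4)
s=sensors.state();print(s['tool_pos'])
for n in('top','scene'):
    c=cam(n);P=cloud(c).reshape(-1,3);F=np.c_[(P[:,:2]-o)@A,P[:,2]]*1000
    m=(F[:,2]>110)&(F[:,2]<168)&(F[:,1]>80)&(F[:,1]<150)&(F[:,0]>-60)&(F[:,0]<60)
    q=F[m];print(n,len(q),np.percentile(q,[1,50,99],axis=0).round(1).tolist() if len(q) else '')
```

```text
4 rows; rot each [-0.01, -0.01, -0.0] dist/row 0.34
[0.0, -0.0, 0.34]
[0.0, -0.0, 0.34]
[0.0, -0.0, 0.34]
[0.0, -0.0, 0.34]
[0.56206521 0.20481579 0.20182532]
top 14 [[5.9, 108.2, 111.5], [7.8, 113.8, 135.2], [13.5, 121.3, 166.5]]
scene 80 [[6.8, 109.0, 110.8], [12.4, 121.9, 140.2], [22.9, 128.0, 165.0]]
```

Call:
drive_tool(commands=[{"tx": 0,"ty": 0,"tz": 0.35,"rx": 0,"ry": 0,"rz": 0,"hand": 0.4},{"tx": 0,"ty": 0,"tz": 0.35,"rx": 0,"ry": 0,"rz": 0,"hand": 0.4},{"tx": 0,"ty": 0,"tz": 0.35,"rx": 0,"ry": 0,"rz": 0,"hand": 0.4},{"tx": 0,"ty": 0,"tz": 0.3,"rx": 0,"ry": 0,"rz": 0,"hand": 0.4},{"tx": 0,"ty": 0,"tz": 0,"rx": 0,"ry": 0,"rz": 0,"hand": 0.6},{"tx": 0,"ty": 0,"tz": 0,"rx": 0,"ry": 0,"rz": 0,"hand": 1},{"tx": 0,"ty": 0,"tz": 0,"rx": 0,"ry": 0,"rz": 0,"hand": 1},{"tx": 0,"ty": 0,"tz": 0,"rx": 0,"ry": 0,"rz": 0,"hand": 1}])

```text
t: 33.8
tool_pos: [0.5625, 0.2052, 0.135]
orientation: [1.0, 0.021, 0.002, -0.002]
force: [-0.2, 1.9, 1.8]
gripper_width: 0.225
grip_force: 30.0
```

Call:
drive_tool(commands=[{"tx": 0,"ty": 0.08,"tz": 0,"rx": 0,"ry": 0,"rz": 0,"hand": 1},{"tx": 0,"ty": 0.12,"tz": 0,"rx": 0,"ry": 0,"rz": 0,"hand": 1},{"tx": 0,"ty": 0.12,"tz": 0,"rx": 0,"ry": 0,"rz": 0,"hand": 1},{"tx": 0,"ty": 0.12,"tz": 0,"rx": 0,"ry": 0,"rz": 0,"hand": 1},{"tx": 0,"ty": 0.08,"tz": 0,"rx": 0,"ry": 0,"rz": 0,"hand": 1},{"tx": 0,"ty": 0.06,"tz": 0,"rx": 0,"ry": 0,"rz": 0,"hand": 1},{"tx": 0,"ty": 0,"tz": 0,"rx": 0,"ry": 0,"rz": 0,"hand": 1},{"tx": 0,"ty": 0,"tz": 0,"rx": 0,"ry": 0,"rz": 0,"hand": 1}])

```text
t: 34.8
tool_pos: [0.5639, 0.1755, 0.1349]
orientation: [1.0, 0.021, 0.002, -0.001]
force: [-0.6, 0.5, 5.7]
gripper_width: 0.22
grip_force: 30.0
```

Call:
drive_tool(commands=[{"tx": 0,"ty": 0.03,"tz": 0,"rx": 0,"ry": 0,"rz": 0,"hand": 1},{"tx": 0,"ty": 0.03,"tz": 0,"rx": 0,"ry": 0,"rz": 0,"hand": 1},{"tx": 0,"ty": 0.02,"tz": 0,"rx": 0,"ry": 0,"rz": 0,"hand": 1},{"tx": 0,"ty": 0.02,"tz": 0,"rx": 0,"ry": 0,"rz": 0,"hand": 1},{"tx": 0,"ty": 0,"tz": 0,"rx": 0,"ry": 0,"rz": 0,"hand": 1},{"tx": 0,"ty": 0,"tz": 0,"rx": 0,"ry": 0,"rz": 0,"hand": 1},{"tx": 0,"ty": 0,"tz": 0,"rx": 0,"ry": 0,"rz": 0,"hand": 1},{"tx": 0,"ty": 0,"tz": 0,"rx": 0,"ry": 0,"rz": 0,"hand": 1}])

```text
t: 35.8
tool_pos: [0.564, 0.172, 0.1349]
orientation: [1.0, 0.021, 0.002, -0.003]
force: [0.6, 7.2, 5.4]
gripper_width: 0.223
grip_force: 30.0
```

Call:
drive_tool(commands=[{"tx": 0,"ty": 0.03,"tz": 0,"rx": 0,"ry": 0,"rz": 0,"hand": 1},{"tx": 0,"ty": 0.03,"tz": 0,"rx": 0,"ry": 0,"rz": 0,"hand": 1},{"tx": 0,"ty": 0.03,"tz": 0,"rx": 0,"ry": 0,"rz": 0,"hand": 1},{"tx": 0,"ty": 0.01,"tz": 0,"rx": 0,"ry": 0,"rz": 0,"hand": 1},{"tx": 0,"ty": 0,"tz": 0,"rx": 0,"ry": 0,"rz": 0,"hand": 1},{"tx": 0,"ty": 0,"tz": 0,"rx": 0,"ry": 0,"rz": 0,"hand": 1},{"tx": 0,"ty": 0,"tz": 0,"rx": 0,"ry": 0,"rz": 0,"hand": 1},{"tx": 0,"ty": 0,"tz": 0,"rx": 0,"ry": 0,"rz": 0,"hand": 1}])

```text
t: 36.8
tool_pos: [0.5641, 0.1689, 0.135]
orientation: [1.0, 0.021, 0.003, -0.004]
force: [-0.1, 17.3, 4.5]
gripper_width: 0.225
grip_force: 30.0
```

Run:
```python
from h import *
s=sensors.state();p=np.array(s['tool_pos']);M=R.from_quat(s['orientation']).as_matrix();print(p,s['force'],M.round(3).tolist())
g=p-.0187*M[:,2];a=np.radians(2.5);d=g[:2]-[.5495,.0907];fx=np.cos(a)*d[0]+np.sin(a)*d[1];fy=-np.sin(a)*d[0]+np.cos(a)*d[1]
print('fixture grasp',fx*1e3,fy*1e3,g[2]*1e3,'r,ang',np.hypot(fx-.015,g[2]-.066)*1e3,np.degrees(np.arctan2(g[2]-.066,.015-fx)))
```

```text
[0.56414155 0.16887174 0.13498216] [-0.1439073  17.276911    4.51970567] [[0.999, 0.043, 0.005], [0.043, -0.999, 0.009], [0.005, -0.009, -1.0]]
fixture grasp 17.93884298585312 77.29410249283681 153.6811711732143 r,ang 87.73040850470264 91.91968566570783
```

Call:
drive_tool(commands=[{"tx": -0.18,"ty": -0.01,"tz": 0,"rx": 0,"ry": 0,"rz": 0,"hand": 1},{"tx": -0.17,"ty": 0,"tz": 0.02,"rx": 0,"ry": 0,"rz": 0,"hand": 1},{"tx": -0.17,"ty": 0,"tz": 0.04,"rx": 0,"ry": 0,"rz": 0,"hand": 1},{"tx": -0.17,"ty": 0,"tz": 0.05,"rx": 0,"ry": 0,"rz": 0,"hand": 1},{"tx": -0.16,"ty": 0,"tz": 0.07,"rx": 0,"ry": 0,"rz": 0,"hand": 1},{"tx": -0.15,"ty": 0,"tz": 0.09,"rx": 0,"ry": 0,"rz": 0,"hand": 1},{"tx": -0.14,"ty": 0,"tz": 0.1,"rx": 0,"ry": 0,"rz": 0,"hand": 1},{"tx": -0.13,"ty": 0,"tz": 0.11,"rx": 0,"ry": 0,"rz": 0,"hand": 1}])

```text
t: 37.8
tool_pos: [0.5021, 0.1662, 0.1111]
orientation: [1.0, 0.021, 0.005, -0.004]
force: [5.9, 17.7, 1.9]
gripper_width: 0.226
grip_force: 30.0
```

Call:
drive_tool(commands=[{"tx": -0.12,"ty": 0,"tz": 0.12,"rx": 0,"ry": 0,"rz": 0,"hand": 1},{"tx": -0.11,"ty": 0,"tz": 0.14,"rx": 0,"ry": 0,"rz": 0,"hand": 1},{"tx": -0.09,"ty": 0,"tz": 0.15,"rx": 0,"ry": 0,"rz": 0,"hand": 1},{"tx": -0.08,"ty": 0,"tz": 0.16,"rx": 0,"ry": 0,"rz": 0,"hand": 1},{"tx": -0.06,"ty": 0,"tz": 0.16,"rx": 0,"ry": 0,"rz": 0,"hand": 1},{"tx": -0.04,"ty": 0,"tz": 0.17,"rx": 0,"ry": 0,"rz": 0,"hand": 1},{"tx": -0.03,"ty": 0,"tz": 0.17,"rx": 0,"ry": 0,"rz": 0,"hand": 1},{"tx": -0.01,"ty": 0,"tz": 0.17,"rx": 0,"ry": 0,"rz": 0,"hand": 1}])

```text
t: 38.8
tool_pos: [0.4751, 0.1652, 0.0495]
orientation: [1.0, 0.021, 0.004, -0.004]
force: [-5.9, 17.7, 43.1]
gripper_width: 0.221
grip_force: 30.0
```

Call:
drive_tool(commands=[{"tx": 0,"ty": 0,"tz": 0.02,"rx": 0,"ry": 0,"rz": 0,"hand": 1},{"tx": 0,"ty": 0,"tz": 0.02,"rx": 0,"ry": 0,"rz": 0,"hand": 1},{"tx": 0,"ty": 0,"tz": 0,"rx": 0,"ry": 0,"rz": 0,"hand": 1},{"tx": 0,"ty": 0,"tz": 0,"rx": 0,"ry": 0,"rz": 0,"hand": 1},{"tx": 0,"ty": 0,"tz": 0,"rx": 0,"ry": 0,"rz": 0,"hand": 1},{"tx": 0,"ty": 0,"tz": 0,"rx": 0,"ry": 0,"rz": 0,"hand": 1},{"tx": 0,"ty": 0,"tz": 0,"rx": 0,"ry": 0,"rz": 0,"hand": 1},{"tx": 0,"ty": 0,"tz": 0,"rx": 0,"ry": 0,"rz": 0,"hand": 1}])

```text
t: 39.8
tool_pos: [0.4752, 0.1652, 0.0493]
orientation: [1.0, 0.021, 0.005, -0.004]
force: [-5.1, 16.2, 33.8]
gripper_width: 0.221
grip_force: 30.0
```

Call:
drive_tool(commands=[{"tx": 0,"ty": -0.03,"tz": -0.04,"rx": 0,"ry": 0,"rz": 0,"hand": 1},{"tx": 0,"ty": -0.03,"tz": 0,"rx": 0,"ry": 0,"rz": 0,"hand": 1},{"tx": 0,"ty": 0,"tz": 0,"rx": 0,"ry": 0,"rz": 0,"hand": 1},{"tx": 0,"ty": 0,"tz": 0,"rx": 0,"ry": 0,"rz": 0,"hand": 0.7},{"tx": 0,"ty": 0,"tz": 0,"rx": 0,"ry": 0,"rz": 0,"hand": 0.5},{"tx": 0,"ty": 0,"tz": 0,"rx": 0,"ry": 0,"rz": 0,"hand": 0.4},{"tx": 0,"ty": 0,"tz": 0,"rx": 0,"ry": 0,"rz": 0,"hand": 0.4},{"tx": 0,"ty": 0,"tz": 0,"rx": 0,"ry": 0,"rz": 0,"hand": 0.4}])

```text
t: 40.8
tool_pos: [0.4735, 0.166, 0.0478]
orientation: [1.0, 0.021, 0.001, -0.002]
force: [-0.0, -0.8, -1.1]
gripper_width: 0.599
grip_force: 0.0
```

Call:
drive_tool(commands=[{"tx": 0,"ty": 0,"tz": -0.5,"rx": 0,"ry": 0,"rz": 0,"hand": 0.4},{"tx": 0,"ty": 0,"tz": -0.9,"rx": 0,"ry": 0,"rz": 0,"hand": 0.4},{"tx": 0,"ty": 0,"tz": -1,"rx": 0,"ry": 0,"rz": 0,"hand": 0.4},{"tx": -0.2,"ty": 0.5,"tz": -1,"rx": 0,"ry": 0,"rz": 0,"hand": 0.4},{"tx": -0.2,"ty": 0.7,"tz": -1,"rx": 0,"ry": 0,"rz": 0,"hand": 0.4},{"tx": 0,"ty": 0.7,"tz": -1,"rx": 0,"ry": 0,"rz": 0,"hand": 0.4},{"tx": 0,"ty": 0,"tz": 0,"rx": 0,"ry": 0,"rz": 0,"hand": 0.4},{"tx": 0,"ty": 0,"tz": 0,"rx": 0,"ry": 0,"rz": 0,"hand": 0.4}])

```text
t: 41.8
tool_pos: [0.4565, 0.0697, 0.3167]
orientation: [1.0, 0.021, 0.001, -0.002]
force: [-0.4, -0.2, -1.4]
gripper_width: 0.599
grip_force: 0.0
```

Run:
```python
from h import *
a=np.radians(2.5);o=np.array([.5495,.0907]);A=np.array([[np.cos(a),-np.sin(a)],[np.sin(a),np.cos(a)]])
c=cam('wrist');cv2.imwrite('pics/w9.png',c['pixels']);print(sensors.state()['tool_pos'])
P=cloud(c).reshape(-1,3);F=np.c_[(P[:,:2]-o)@A,P[:,2]]*1000
def r(n,m):
    q=F[m];print(n,len(q),np.percentile(q,[1,50,99],axis=0).round(1).tolist() if len(q) else '');return q
q=r('board top',(abs(F[:,2]-80)<3)&(F[:,0]>-28)&(F[:,0]<4)&(F[:,1]<43)&(F[:,1]>-140))
if len(q):print(cv2.minAreaRect(q[:,:2].astype(np.float32)))
r('levergrip',(F[:,2]>55)&(F[:,2]<90)&(F[:,1]>50)&(F[:,1]<100)&(F[:,0]>-95)&(F[:,0]<-45))
r('jawarm',(F[:,2]>46)&(F[:,2]<54)&(F[:,1]>38)&(F[:,1]<100)&(F[:,0]>-26)&(F[:,0]<-3))
r('stop',(abs(F[:,2]-58)<3)&(F[:,0]>-40)&(F[:,0]<-22)&(F[:,1]<-110))
```

```text
[0.45640187 0.06995624 0.31632251]
board top 3452 [[-20.3, -127.3, 77.7], [-10.4, -44.0, 79.5], [-0.5, 38.5, 81.4]]
((-10.348710060119629, -44.467506408691406), (169.7245635986328, 19.98048973083496), 89.9627914428711)
levergrip 655 [[-82.1, 68.2, 67.7], [-63.3, 76.8, 75.0], [-45.4, 87.9, 77.4]]
jawarm 686 [[-25.3, 42.3, 46.8], [-14.5, 62.3, 50.2], [-3.7, 99.5, 52.3]]
stop 331 [[-32.9, -162.3, 55.3], [-27.5, -145.2, 57.2], [-22.1, -129.4, 59.4]]
```

View pics/w9.png

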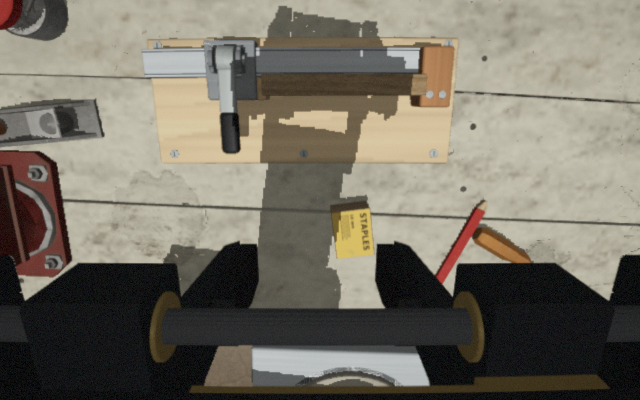

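The board stands along the fence from (257,86) to (425,86), tight between the jaw and the stop at (435,80). The lever is folded flat at (230,130), at the same height as when it was locked at the start. Its position (fixture y about 77 mm) puts the jaw face about 6 mm in.

```bash
python3 -c "
from workcell import hand_in
print(hand_in())"
```

```text
the job is handed in; nothing more can be done
None
```

The job is handed in. The board stands on its long edge, flat against the fence and tight on the stop, with the jaw face pressed about 6 mm in and the lever folded fully down; it took about 42 of the 72 s, and I don't have the verdict.

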